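Comb divider and silver ball into the finished-work bin

TASK

Lower the loose grey comb divider, without dropping it, across the middle of the green finished-work bin, so that its teeth go down between the bin's four fins and it stands fully home on the bin's floor. Then take the polished silver ball from its cork ring and lower it gently, without dropping it or pressing it down, onto the dark red felt ring in the one empty big cell, and let go. Leave the finished pieces in the other cells and everything else on the bench as they are.

Things in the scene. Friction and masses are not known exactly. Their poses are not given: they have to be found in the camera images.
- bin: Olive-green open bin, fixed, 222 (its x) by 216 mm (its y) outside; walls 5 mm thick, tops 72 mm above the bench; floor 5 mm thick. Origin: centre of its underside, on the bench; x and y along its walls, z up; blank paper card on its -x face. Inside, two big lanes 65 mm wide run along x, centred on y = -70.5 and +70.5 mm; between them are the four fins (see bin_mid).
- bin_mid (a point): Middle of the bin's inner floor, 5 mm above the bench; axes as the bin's. Four fixed fins 4 mm thick, 60 mm high above this floor, run along x at y = -36, -12, 12, 36 mm. Each has at x = 0 a slot 10 mm wide, 32 mm deep, open above, flared to 17 mm over its top 12 mm. The seated divider parts each big lane into two cells about 103 x 65 mm, centred near x = -57 and 57 mm.
- divider: Light grey plastic comb divider, 120 g, loose, standing upright on its teeth on the bench, left or right of the bin, its length roughly along the robot's x. Origin: middle of its foot; y along its length, x through its thickness, z up. 196 mm long, 6 mm thick, 60 mm high (tab above), end flanges 32 mm wide along x. Fully home: origin at bin_mid, its y along the bin's y, either way round.
- divider_slots (a point): Middle of the divider, 32 mm above its foot: the top of its four slots. They are open below, 8 mm wide, at y = -36, -12, 12, 36 mm (divider's axes), and go over the bin's fins; the teeth taper by 3.5 mm a side over their lowest 12 mm as a lead-in; their tips are 1.5 mm above the foot (the flanges' lower edge).
- divider_grip (a point): Grip point in the tab on the middle of the divider's top: tab 12 mm thick (divider's x), 46 mm long (y), from 60 to 96 mm above the foot; this point is 84 mm above the foot. Axes as the divider's.
- ball_center (a point): Centre of the polished hollow silver ball, 52 mm in diameter, 150 g. It starts on the cork ring on the bench, on the other side of the bin from the divider, centre about 34 mm above the bench. The axes turn with the ball and mean nothing.
- ball: The same ball as ball_center; its origin is a point on the ball's surface and turns with it, so use ball_center.
- stand: Cork ring on the bench under the ball, fixed, outer diameter 52, hole 32, height 14 mm. Origin: centre of its underside.
- nest: Dark red felt ring lying in the empty big cell of the bin, fixed, outer diameter 48, hole 30, height 8 mm. Origin: centre of its underside, on the bin's inner floor (5 mm above the bench). The ball seated on it has its centre 28 to 29.5 mm above this origin.
- beaker: Finished piece in a big cell: copper beaker, diameter 50, height 48 mm, loose. Origin: centre of its foot.
- sugar_box: Finished piece in a big cell: silver lidded sugar box with a round belly, diameter 50, height 48 mm, loose. Origin: centre of its foot.
- bell: Finished piece in a big cell: brass hand bell, diameter 48, height 51 mm, loose. Origin: centre of its foot.
- tin_brass: Round brass tin on the bench, diameter 72, height 24 mm, loose. Origin: centre of its underside.
- tin_green: Round tin with a green lid on the bench, diameter 64, height 22 mm, loose. Origin: centre of its underside.
- spool: Wooden spool of brass wire standing on the bench, diameter 54, height 56 mm, loose. Origin: centre of its underside.
- block: Dark round engraver's block vice on the bench, diameter 68, height 56 mm, 0.8 kg, loose. Origin: centre of its underside.
Not all that is in view belongs to the job. Leave any orange or pink look-alike of the divider alone. Leave any blue or pink look-alike of the ball alone.

How it is judged:
By the outcome, as a careful person would: the job done as asked, in the order asked, and still so for the second after the job is handed in, with the robot touching nothing.
It also fails if it takes over 64 s, if anything falls off the work surface, if the arm or the gripper's body presses on something with over 40 N, if the wrist force passes 120 N, or if a joint passes its speed limit or range.

ROBOT

A 6-joint arm with a two-finger parallel gripper is mounted at the origin on the work surface. World frame = base frame: x ahead of the robot, y to its left, z up, the work surface at z = 0. Lengths are in m, angles in rad, forces in N, time in s.
With the tool pointing down it reaches from about 0.35 to 0.775 m from the base axis. Payload 5.5 kg.
Tool frame: the origin (TCP) lies between the finger pads; the fingertips stand 19 mm ahead of it and the grasp point (between the pads) is the TCP; z points along the fingers, y is the line along which they close (so a half turn about z gives the same grasp; the last joint's range is limited). The gripper opens to 85 mm and grips with 20 to 120 N. Pads are 22 mm wide; open, the fingers measure 114 mm over their backs; the gripper's body (76 mm by 85 mm) begins 54 mm behind the grasp point. The pads swing forward as they close: fully open they stand 13 mm farther back than shut.
Start: joints at [1.175, 0.313, 0.046, 1.304, 0, 1.431], TCP at [0.146, 0.556, 0.25] pointing down, gripper open.
Joint ranges: [-2.76, 2.76], [-0.86, 1.69], [-1.03, 1.26], [-2.2, 2.34], [-1.47, 1.5], [-3.14, 3.14]. Speed limits (rad/s): [2.57, 2.57, 3.14, 3.14, 3.14, 3.14].

INTERFACE

Orientations are given as a unit quaternion [w, x, y, z].
In Python, from workcell import env gives the robot as it stands.
- The arm moves only by the tool carry_out, never from a script. Its argument "increments" is a list that holds one entry, the list of rows, each a list of 6 numbers: the shift along the tool's x, y, z each as a share of 50 cm, from -1 to 1, then the turn, a rotation vector about the tool's x, y, z each as a share of 2 pi rad, from -1 to 1. In form: [[[x, y, z, ax, ay, az], ...]]. A call has 1 to 5 rows; each row is the pose to reach, as a shift and turn from the pose commanded when the call began, along the tool's axes at that moment, turning the shorter way round; what a row does not reach only later rows make up. A row lasts 1/8 s, in which the tool goes at most 62.5 mm and 10.7 degrees, less where a joint would pass 70% of its speed; a pose out of reach is approached as far as the arm can. A call with a number of a shift or a turn outside -1 to 1 is refused whole. A call with a gripper value outside its range is refused whole. "jaw" is the closure, from 0 (fully open) to 1 (shut), set as the call begins (left out, the last holds). The fingers move at their own pace and stop on an object; "squeeze" is the grip in N (left out, the last holds). Time passes only in rows, so rows that repeat a pose let the fingers close. It gives the time, the measured TCP pose, the force, the opening and the grip force at its end, in the units of the state.
- env.get_state(): the state, without advancing time (a new reading comes with each control period).
- env.read_camera(name): name is "side" or "top" or "wrist"; returns a dict with "frame" (400x640x3 uint8, blue, green, red), "z_map" (400x640 float32, m along the optical axis (not along the pixel's ray), 0 where there is no reading), "intrinsics" (3x3 intrinsics, pixels), "R" (3x3) and "t" (3): a world point X has camera coordinates R X + t; the wrist camera has in their place "T_tool_cam" (4x4, takes a point from camera to tool coordinates, whose origin is the TCP and whose axes are the flange's). Camera axes: x right, y down, z forward; pixel columns grow to the right and rows downward; lengths in m; the calibration is good to about 2 mm. A picture is of the moment at which its call begins: read the wrist's pose just before it.
- env.hand_in(): hands the job in; it is judged then, once.
Trained networks look in the newest picture that a camera, given by its name, has taken for a name from the list of things; names that differ only in an ending like _2 or _b are one class to them, and where a whole thing is asked for, a point or a joint stands for the part that bears it (a point fixed in the world has none). Each returns a list of dicts, best first, with "score" (0 to 1); they miss things now and then, are a little off and sometimes report something else, mostly with a low value. They report only what shows in the picture. A call takes as long as a camera call. They do not tell look-alikes from the thing itself.
- env.find_in(camera, name): "position" ([x, y, z] in m, in world coordinates, good to about 4 mm: the middle of the surface that is visible of it).
The state is a dict: "clock": time; "joint_pos": joint angles; "qvel": joint speeds; "tau": joint torques, N m; "tcp_pos": TCP position; "orientation": TCP orientation; "wrist_force": force on the tool from outside, world axes, zero at the start; "ft_torque": the same for the moment, N m; "finger_gap": finger opening in m; "grip_force": force on a finger pad.
Only numpy, scipy, OpenCV 4.12 (cv2) and the standard library are available. Lean on these libraries where they do the work, as an engineer would, in place of code of your own. Each camera call takes 0.05 s, during which the arm holds its last target. There are 200 camera calls.

## Working session

There is one attempt and no reset: what is moved stays moved. The work goes in short steps, Python scripts to look and compute and a tool call to move; the robot and the scene stay as the last step left them, time stands still between calls to the robot, and variables do not carry over. Pictures are saved under pics/ and viewed, at most 10 in all, crops included, and the job is handed in when it is done.

Besides the shell and the picture viewer there is one more tool, called after "Emit:" as a command line: name --argument value ..., lists and objects as JSON in quotes. carry_out: Moves the arm, as the interface text tells. Its arguments: {"type":"object","properties":{"increments":{"type":"array","items":{"type":"array","items":{"type":"array","items":{"type":"number","minimum":-1,"maximum":1}}}},"jaw":{"type":"number"},"squeeze":{"type":"number"}},"required":["increments"]}

```bash
mkdir -p pics; ls
cat > h.py <<'E'
import numpy as np, cv2
from workcell import env
from scipy.spatial.transform import Rotation as Rn
def cam(n):
    s=env.get_state(); c=env.read_camera(n)
    if 'R' in c and c['R'] is not None and 'T_tool_cam' not in c:
        R=np.array(c['R']); t=np.array(c['t']); c['Rwc']=R.T; c['p']=-R.T@t
    else:
        q=s['orientation']; Rt=Rn.from_quat([q[1],q[2],q[3],q[0]]).as_matrix(); T=np.array(c['T_tool_cam'])
        c['Rwc']=Rt@T[:3,:3]; c['p']=Rt@T[:3,3]+np.array(s['tcp_pos'])
    return c
def cloud(c):
    K=np.array(c['intrinsics']); z=c['z_map']; v,u=np.mgrid[:z.shape[0],:z.shape[1]]
    P=np.stack([(u-K[0,2])/K[0,0]*z,(v-K[1,2])/K[1,1]*z,z],-1)
    W=P@c['Rwc'].T+c['p']; W[z==0]=np.nan; return W
def px(c,X):
    K=np.array(c['intrinsics']); q=K@(c['Rwc'].T@(np.array(X)-c['p'])); return q[:2]/q[2]
E
python3 - <<'E'
from h import *
for n in ['top','side','wrist']:
    c=cam(n); cv2.imwrite(f'pics/{n}0.png',c['frame']); np.savez(f'{n}0.npz',**c)
    print(n,c['p'].round(3),c['intrinsics'][0][0])
    for k in ['bin','bin_mid','divider','divider_grip','ball','ball_center','stand','nest','beaker','sugar_box','bell','spool','block','tin_brass','tin_green']:
        try: print(k,[(np.round(d['position'],3).tolist(),round(d['score'],2),px(c,d['position']).astype(int).tolist()) for d in env.find_in(n,k)[:3]])
        except Exception as e: print(k,e)
print(env.get_state()['clock'], env.get_state()['orientation'])
E
```

```text
pics
top [0.222 0.078 1.492] 425.98517283633663
bin [([0.553, -0.028, 0.008], 0.81, [352, 175]), ([0.421, 0.454, 0.024], 0.36, [213, 212])]
bin_mid [([0.55, -0.028, 0.008], 0.61, [352, 176])]
divider [([0.542, 0.295, 0.058], 0.9, [259, 176]), ([0.281, 0.273, 0.056], 0.68, [264, 252]), ([0.323, 0.619, 0.051], 0.56, [161, 240])]
divider_grip [([0.324, 0.619, 0.052], 0.84, [161, 240]), ([0.283, 0.272, 0.057], 0.82, [264, 252]), ([0.535, 0.291, 0.058], 0.67, [260, 178])]
ball [([0.608, -0.322, 0.046], 0.75, [436, 157]), ([0.622, -0.235, 0.044], 0.52, [411, 154]), ([0.524, -0.257, 0.053], 0.49, [419, 180])]
ball_center [([0.61, -0.317, 0.043], 0.73, [434, 157]), ([0.528, -0.26, 0.051], 0.69, [420, 179]), ([0.553, -0.027, 0.006], 0.31, [351, 175])]
stand []
nest []
beaker [([0.498, -0.107, 0.055], 0.68, [376, 188])]
sugar_box [([0.476, 0.034, 0.039], 0.69, [335, 195])]
bell []
spool [([0.39, -0.434, 0.059], 0.79, [473, 218])]
block [([0.571, 0.457, 0.04], 0.62, [213, 169]), ([0.588, 0.048, 0.013], 0.52, [330, 165])]
tin_brass [([0.421, 0.453, 0.022], 0.76, [214, 212])]
tin_green [([0.572, 
[... 1146 characters left out ...]
], 0.23, [449, 357])]
block [([0.571, 0.446, 0.032], 0.68, [307, 146]), ([0.543, 0.291, 0.04], 0.26, [315, 168])]
tin_brass [([0.421, 0.444, 0.023], 0.66, [268, 157])]
tin_green [([0.565, -0.481, 0.022], 0.94, [448, 356])]
wrist [0.064 0.579 0.375] 355.6708302758948
bin []
bin_mid []
divider [([0.227, 0.343, 0.043], 0.66, [144, 286]), ([0.251, 0.617, 0.046], 0.63, [399, 250])]
divider_grip [([0.254, 0.616, 0.048], 0.89, [399, 253]), ([0.23, 0.343, 0.045], 0.81, [144, 290])]
ball []
ball_center []
stand []
nest []
beaker []
sugar_box []
bell []
spool []
block []
tin_brass [([0.402, 0.466, 0.025], 0.74, [298, 373])]
tin_green []
2.4 [1.64664355e-05 1.27559236e-01 9.91830953e-01 3.68501847e-05]
```

Run:
```python
import cv2,numpy as np
t=cv2.imread('pics/top0.png'); s=cv2.imread('pics/side0.png')
a=cv2.resize(t[130:280,130:530],(800,300),interpolation=cv2.INTER_CUBIC)
b=cv2.resize(s[110:410,200:500][:, :],None,fx=1,fy=1) 
b=cv2.resize(s[110:310,200:500],(450,300),interpolation=cv2.INTER_CUBIC)
o=np.zeros((600,800,3),np.uint8); o[:300]=a; o[300:,:450]=b; 
o[300:500,450:800]=cv2.resize(s,(350,219))[:200]
cv2.imwrite('pics/v1.png',o)
```

```text
(no output)
```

View pics/v1.png

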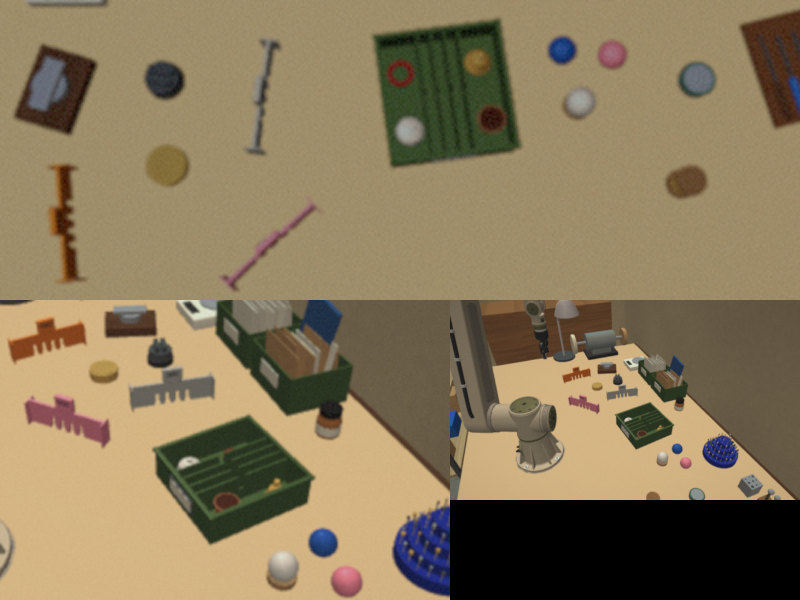

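```bash
cat >> h.py <<'E'
def plan(xyz,yaw_y,s=None):
    """row for carry_out: tool down, closing axis (tool y) at world angle yaw_y deg"""
    s=s or env.get_state(); q=s['orientation']; R0=Rn.from_quat([q[1],q[2],q[3],q[0]])
    a=np.radians(yaw_y); y=np.array([np.cos(a),np.sin(a),0]); z=np.array([0,0,-1.]); R1=Rn.from_matrix(np.stack([np.cross(y,z),y,z],1))
    d=R0.inv().apply(np.array(xyz)-np.array(s['tcp_pos']))/.5; r=(R0.inv()*R1).as_rotvec()/(2*np.pi)
    print('row',np.r_[d,r].round(4).tolist(),'dist',np.linalg.norm(d)*.5,'deg',np.linalg.norm(r)*360)
def st():
    s=env.get_state(); q=s['orientation']; R=Rn.from_quat([q[1],q[2],q[3],q[0]]).as_matrix()
    print('t',round(s['clock'],2),'tcp',np.round(s['tcp_pos'],4),'yawy',round(np.degrees(np.arctan2(R[1,1],R[0,1])),2),'tilt',R[:,2].round(3),'F',np.round(s['wrist_force'],1),'gap',round(s['finger_gap'],4),'grip',round(s['grip_force'],1)); return s
E
python3 - <<'E'
from h import *
w=np.load('wrist0.npz'); print(w['T_tool_cam'].round(3)); print(w['intrinsics'])
st()
for n in ['top','side']:
    c=dict(np.load(n+'0.npz')); W=cloud(c); f=c['frame'].astype(int)
    m=(W[...,2]>.015)&(abs(W[...,0]-.535)<.13)&(abs(W[...,1]-.293)<.05)&(W[...,2]<.15)
    P=W[m]; 
    mean=P.mean(0); e,V=np.linalg.eigh(np.cov(P[:,:2].T)); print(n,'div',mean.round(3),V[:,1],np.degrees(np.arctan2(V[1,1],V[0,1])),np.nanmax(P[:,2]),m.sum())
    t=P[P[:,2]>.075]; print('tab',len(t), t.mean(0) if len(t) else '')
    m=(W[...,2]>.062)&(abs(W[...,0]-.55)<.15)&(abs(W[...,1]+.03)<.15)&(W[...,2]<.09)
    print('bin',cv2.minAreaRect(W[m][:,:2].astype(np.float32)),m.sum())
plan([.42,.29,.30],77.8)
E
```

```text
[[ 0.002 -0.945 -0.328  0.084]
 [ 1.     0.002  0.001  0.001]
 [-0.    -0.328  0.945 -0.124]
 [ 0.     0.     0.     1.   ]]
[[355.67083028   0.         318.04510571]
 [  0.         355.67083028 197.64574414]
 [  0.           0.           1.        ]]
t 2.4 tcp [0.1455 0.5563 0.2503] yawy 75.34 tilt [ 0.  0. -1.] F [ 1.   1.2 -0.5] gap 0.0851 grip 0.0
top div [0.542 0.29  0.056] [-0.99259347  0.12148337] 173.02228034020985 0.10231986381506708 287
tab 60 [0.53881844 0.29087355 0.09188055]
bin ((0.5409859418869019, -0.026422947645187378), (0.2318435162305832, 0.22528627514839172), 7.407721996307373) 933
side div [0.539 0.289 0.047] [-0.99216086  0.12496731] 172.82113192029163 0.09872433483180376 746
tab 83 [0.53869819 0.28775024 0.08750508]
bin ((0.5410652756690979, -0.02657000720500946), (0.2336299866437912, 0.22853636741638184), 7.443021774291992) 1311
row [-0.6659, -0.3764, -0.0994, 0.0, 0.0, -0.0068] dist 0.38566393738007526 deg 2.4571495137914288
```

```bash
python3 -c "
from h import *
plan([.46,.13,.33],82.9)"
```

```text
row [-0.8242, -0.6657, -0.1594, 0.0, 0.0, -0.021] dist 0.5357241428815379 deg 7.557146574765854
```

Emit:
carry_out --increments '[[[-0.82, -0.67, -0.16, 0, 0, -0.021], [-0.82, -0.67, -0.16, 0, 0, -0.021], [-0.82, -0.67, -0.16, 0, 0, -0.021], [-0.82, -0.67, -0.16, 0, 0, -0.021], [-0.82, -0.67, -0.16, 0, 0, -0.021]]]'

```text
clock: 3.02
tcp_pos: [0.3284, 0.3051, 0.2976]
orientation: [0.0, 0.062, 0.998, 0.0]
wrist_force: [1.5, -0.4, 0.1]
finger_gap: 0.0856
grip_force: 0.0
```

```bash
python3 -c "
from h import *
st();plan([.46,.13,.33],82.9)"
```

```text
t 3.02 tcp [0.3284 0.3051 0.2976] yawy 82.93 tilt [ 0.001  0.001 -1.   ] F [ 1.5 -0.4  0.1] gap 0.0856 grip 0.0
row [-0.3043, -0.315, -0.0648, 0.0001, 0.0001, 0.0001] dist 0.22138684056776298 deg 0.07556010246437411
```

Emit:
carry_out --increments '[[[-0.3, -0.315, -0.065, 0, 0, 0], [-0.3, -0.315, -0.065, 0, 0, 0], [-0.3, -0.315, -0.065, 0, 0, 0], [-0.3, -0.315, -0.065, 0, 0, 0], [-0.3, -0.315, -0.065, 0, 0, 0]]]'

```text
clock: 3.65
tcp_pos: [0.4583, 0.13, 0.3296]
orientation: [0.0, 0.064, 0.998, 0.0]
wrist_force: [-1.1, 0.0, -0.1]
finger_gap: 0.0851
grip_force: 0.0
```

Run:
```python
from h import *
st(); c=cam('wrist'); np.savez('w1.npz',**c); cv2.imwrite('pics/w1.png',c['frame'])
W=cloud(c)
m=(W[...,2]>.015)&(abs(W[...,0]-.535)<.13)&(abs(W[...,1]-.293)<.06)&(W[...,2]<.15)
P=W[m]; print('div',cv2.minAreaRect(P[:,:2].astype(np.float32)),P[:,2].max())
for lo,hi in [(.02,.05),(.05,.065),(.07,.11),(.093,.11)]:
    t=P[(P[:,2]>lo)&(P[:,2]<hi)]; 
    if len(t)>5: e,V=np.linalg.eigh(np.cov(t[:,:2].T)); print(lo,len(t),t.mean(0).round(4),np.degrees(np.arctan2(V[1,1],V[0,1])),cv2.minAreaRect(t[:,:2].astype(np.float32)))
m=(W[...,2]>.062)&(abs(W[...,0]-.55)<.15)&(abs(W[...,1]+.03)<.15)&(W[...,2]<.09)
print('bin',cv2.minAreaRect(W[m][:,:2].astype(np.float32)),m.sum(),np.median(W[m][:,2]))
```

```text
t 3.65 tcp [0.4583 0.13   0.3296] yawy 82.66 tilt [ 0.001  0.    -1.   ] F [-1.1  0.  -0.1] gap 0.0851 grip 0.0
div ((0.5422104001045227, 0.29453137516975403), (0.032579176127910614, 0.19667792320251465), 83.30387878417969) 0.09930527074427248
0.02 1527 [0.5379 0.292  0.0361] 172.94435119745378 ((0.5420873165130615, 0.2945457994937897), (0.03256399184465408, 0.1964310109615326), 83.30843353271484)
0.05 1344 [0.5338 0.2945 0.0583] 173.6097619675644 ((0.5422834753990173, 0.29473474621772766), (0.032555777579545975, 0.19658242166042328), 83.42105102539062)
0.07 831 [0.5389 0.2919 0.0893] 171.9191291600679 ((0.5412278771400452, 0.29391270875930786), (0.012522412464022636, 0.045364152640104294), 83.8154296875)
0.093 437 [0.5405 0.2936 0.0961] 173.23333453516472 ((0.5413210391998291, 0.29410356283187866), (0.012122880667448044, 0.04522008076310158), 83.8154296875)
bin ((0.5434895753860474, -0.02346159517765045), (0.23180358111858368, 0.22549082338809967), 7.5533552169799805) 8589 0.07147278697316789
```

View pics/w1.png

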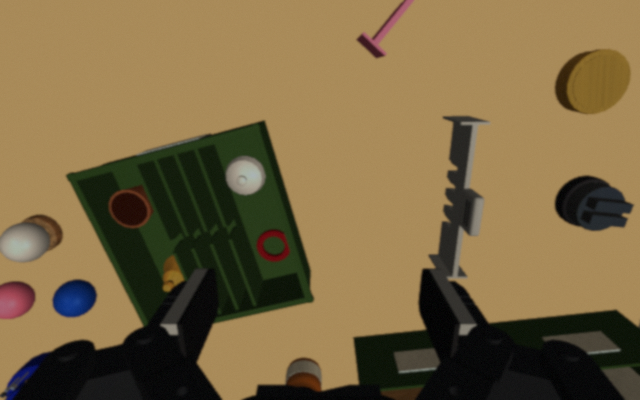

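```bash
python3 -c "
from h import *
plan([.541,.293,.19],83.4);plan([.541,.293,.084],83.4)"
```

```text
row [-0.1254, 0.3423, 0.2789, 0.0001, -0.0, -0.0018] dist 0.22948266675598114 deg 0.6363653345760903
row [-0.1255, 0.3422, 0.4909, 0.0001, -0.0, -0.0018] dist 0.3056971548234647 deg 0.6363653345760903
```

Emit:
carry_out --increments '[[[-0.125, 0.342, 0.279, 0, 0, -0.002], [-0.125, 0.342, 0.279, 0, 0, -0.002], [-0.125, 0.342, 0.279, 0, 0, -0.002], [-0.125, 0.342, 0.279, 0, 0, -0.002], [-0.125, 0.342, 0.279, 0, 0, -0.002]]]'

```text
clock: 4.32
tcp_pos: [0.5377, 0.2964, 0.1865]
orientation: [-0.003, 0.053, 0.999, -0.001]
wrist_force: [0.1, -0.9, -0.6]
finger_gap: 0.0854
grip_force: 0.0
```

Run:
```python
from h import *
st(); c=cam('wrist'); np.savez('w2.npz',**c)
W=cloud(c)
m=(W[...,2]>.02)&(abs(W[...,0]-.535)<.13)&(abs(W[...,1]-.293)<.04)&(W[...,2]<.11)
P=W[m]
for lo,hi in [(.02,.065),(.07,.11),(.093,.11)]:
    t=P[(P[:,2]>lo)&(P[:,2]<hi)]; 
    if len(t)>5: print(lo,len(t),t.mean(0).round(4),cv2.minAreaRect(t[:,:2].astype(np.float32)))
plan([.541,.293,.084],83.4)
```

```text
t 4.33 tcp [0.5377 0.2964 0.1865] yawy 83.89 tilt [-0.005 -0.002 -1.   ] F [ 0.1 -0.9 -0.6] gap 0.0854 grip 0.0
0.02 2531 [0.5539 0.2929 0.0544] ((0.5428795218467712, 0.2941899597644806), (0.0319712832570076, 0.19692695140838623), 83.25570678710938)
0.07 1353 [0.5383 0.2947 0.0944] ((0.5417882204055786, 0.2944098711013794), (0.012189514003694057, 0.04552626982331276), 83.37898254394531)
0.093 1175 [0.5407 0.2943 0.0961] ((0.5419620275497437, 0.29429370164871216), (0.011964862234890461, 0.045160677284002304), 83.33137512207031)
row [-0.0071, -0.0039, 0.2087, -0.0003, -0.0005, 0.0012] dist 0.1044180047259617 deg 0.4753946092282744
```

Emit:
carry_out --increments '[[[-0.002, 0.002, 0.1, 0, 0, 0], [-0.002, 0.002, 0.18, 0, 0, 0], [-0.002, 0.002, 0.21, 0, 0, 0], [-0.002, 0.002, 0.212, 0, 0, 0], [-0.002, 0.002, 0.212, 0, 0, 0]]]'

```text
clock: 5.0
tcp_pos: [0.5423, 0.2951, 0.0862]
orientation: [0.001, 0.056, 0.998, 0.001]
wrist_force: [0.3, 0.1, 0.8]
finger_gap: 0.0856
grip_force: 0.0
```

```bash
python3 -c "
from h import *
st();plan([.542,.294,.084],83.4)"
```

```text
t 5.0 tcp [0.5423 0.2951 0.0862] yawy 83.62 tilt [ 0.003  0.001 -1.   ] F [0.3 0.1 0.8] gap 0.0856 grip 0.0
row [0.0005, -0.0022, 0.0044, 0.0002, 0.0005, 0.0006] dist 0.002448840545248447 deg 0.28843166204403065
```

Good. Close on the tab.

Emit:
carry_out --increments '[[[0, -0.001, 0.002, 0, 0, 0], [0, -0.001, 0.002, 0, 0, 0], [0, -0.001, 0.002, 0, 0, 0], [0, -0.001, 0.002, 0, 0, 0], [0, -0.001, 0.002, 0, 0, 0]]]' --jaw 1 --squeeze 50

```text
clock: 5.62
tcp_pos: [0.5412, 0.2943, 0.0831]
orientation: [0.0, 0.056, 0.998, 0.0]
wrist_force: [-0.1, 0.3, 1.0]
finger_gap: 0.0112
grip_force: 51.2
```

Emit:
carry_out --increments '[[[0, 0, 0, 0, 0, 0], [0, 0, 0, 0, 0, 0], [0, 0, 0, 0, 0, 0], [0, 0, 0, 0, 0, 0]]]'

```text
clock: 6.12
tcp_pos: [0.5412, 0.2942, 0.0831]
orientation: [0.0, 0.056, 0.998, 0.0]
wrist_force: [-0.2, 0.0, 1.2]
finger_gap: 0.0114
grip_force: 51.2
```

```bash
python3 -c "
from h import *
st()"
```

```text
t 6.12 tcp [0.5412 0.2942 0.0831] yawy 83.63 tilt [ 0.  0. -1.] F [-0.2  0.   1.2] gap 0.0114 grip 51.2
```

Emit:
carry_out --increments '[[[0, 0, -0.03, 0, 0, 0], [0, 0, -0.12, 0, 0, 0], [0, 0, -0.23, 0, 0, 0], [0, 0, -0.32, 0, 0, 0], [0, 0, -0.34, 0, 0, 0]]]'

```text
clock: 6.75
tcp_pos: [0.5426, 0.2947, 0.2577]
orientation: [0.003, 0.056, 0.998, 0.001]
wrist_force: [0.2, -0.5, -2.6]
finger_gap: 0.0115
grip_force: 51.1
```

```bash
python3 -c "
from h import *
st();plan([.5425,-.025,.25],7.5)"
```

```text
t 6.75 tcp [0.5426 0.2947 0.2577] yawy 83.62 tilt [ 0.007  0.003 -1.   ] F [ 0.2 -0.5 -2.6] gap 0.0115 grip 51.1
row [-0.0708, -0.6355, 0.0138, 0.0011, 0.0005, 0.2114] dist 0.31980451833673207 deg 76.11859901312734
```

Emit:
carry_out --increments '[[[-0.07, -0.635, 0, 0, 0, 0.2114], [-0.07, -0.635, 0, 0, 0, 0.2114], [-0.07, -0.635, 0, 0, 0, 0.2114], [-0.07, -0.635, 0, 0, 0, 0.2114], [-0.07, -0.635, 0, 0, 0, 0.2114]]]'

```text
clock: 7.38
tcp_pos: [0.5397, -0.0201, 0.252]
orientation: [-0.001, 0.503, 0.864, -0.0]
wrist_force: [1.5, -0.4, -2.2]
finger_gap: 0.0115
grip_force: 50.8
```

```bash
python3 -c "
from h import *
st();plan([.5425,-.025,.25],7.5)"
```

```text
t 7.38 tcp [ 0.5397 -0.0201  0.252 ] yawy 29.56 tilt [-0.002  0.    -1.   ] F [ 1.5 -0.4 -2.2] gap 0.0115 grip 50.8
row [-0.0112, 0.0001, 0.004, -0.0002, -0.0001, 0.0613] dist 0.005952364652303182 deg 22.060891530130217
```

Emit:
carry_out --increments '[[[-0.005, 0, 0.004, 0, 0, 0.061], [-0.005, 0, 0.004, 0, 0, 0.061], [-0.005, 0, 0.004, 0, 0, 0.061], [-0.005, 0, 0.004, 0, 0, 0.061], [-0.005, 0, 0.004, 0, 0, 0.061]]]'

```text
clock: 8.0
tcp_pos: [0.5418, -0.0201, 0.2508]
orientation: [-0.0, 0.656, 0.755, -0.0]
wrist_force: [0.3, 1.0, -0.9]
finger_gap: 0.0111
grip_force: 50.9
```

Run:
```python
from h import *
st(); 
for n in ['wrist','top','side']:
    c=cam(n); np.savez(n+'3.npz',**c); cv2.imwrite(f'pics/{n}3.png',c['frame'])
    W=cloud(c)
    near=(abs(W[...,0]-.54)<.16)&(abs(W[...,1]+.03)<.16)
    m=near&(W[...,2]>.062)&(W[...,2]<.085)
    print(n,'bin',cv2.minAreaRect(W[m][:,:2].astype(np.float32)),m.sum())
    m=near&(W[...,2]>.14)&(W[...,2]<.235)&(abs((W[...,0]-.5425)*np.cos(.13)+(W[...,1]+.025)*np.sin(.13))<.03)
    P=W[m]; print('div',cv2.minAreaRect(P[:,:2].astype(np.float32)),m.sum(),np.percentile(P[:,2],[1,99]))
st()
w=cv2.imread('pics/wrist3.png'); t=cv2.imread('pics/top3.png'); s=cv2.imread('pics/side3.png')
o=np.zeros((600,800,3),np.uint8); o[:400,:640]=w; o[400:,:400]=cv2.resize(t[130:230,260:460],(400,200)); o[400:,400:]=cv2.resize(s[140:265,250:500],(400,200)); cv2.imwrite('pics/v3.png',o)
```

```text
t 8.0 tcp [ 0.5418 -0.0201  0.2508] yawy 8.08 tilt [-0.  0. -1.] F [ 0.3  1.  -0.9] gap 0.0111 grip 50.9
wrist bin ((0.5445416569709778, -0.02414834499359131), (0.231840118765831, 0.22558006644248962), 7.614174842834473) 15127
div ((0.5419985055923462, -0.01942712813615799), (0.03204615041613579, 0.19492946565151215), 7.732219696044922) 5207 [0.17615329 0.2328576 ]
top bin ((0.5490413904190063, -0.02617591619491577), (0.26683008670806885, 0.19302280247211456), 84.83831024169922) 223
div ((0.522372305393219, 0.0647047907114029), (0.03188954293727875, 0.028740063309669495), 73.95924377441406) 68 [0.16847065 0.23303497]
side bin ((0.5419607758522034, -0.02629472315311432), (0.2339593768119812, 0.2297995537519455), 7.251123905181885) 1164
div ((0.538946270942688, -0.02368660271167755), (0.034258030354976654, 0.20085318386554718), 8.192448616027832) 968 [0.16880068 0.23134324]
t 8.15 tcp [ 0.5419 -0.0202  0.251 ] yawy 8.03 tilt [ 0.  0. -1.] F [ 0.8 -0.1 -1.6] gap 0.0119 grip 50.9
```

View pics/v3.png

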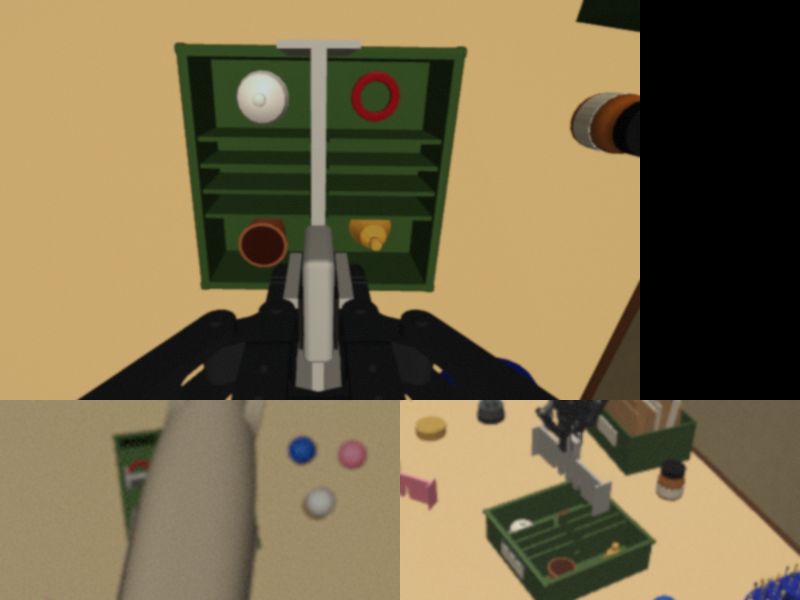

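Emit:
carry_out --increments '[[[-0.008, 0.004, 0.05, 0, 0, 0.001], [-0.008, 0.004, 0.1, 0, 0, 0.001], [-0.008, 0.004, 0.14, 0, 0, 0.001], [-0.008, 0.004, 0.16, 0, 0, 0.001], [-0.008, 0.004, 0.16, 0, 0, 0.001]]]'

```text
clock: 8.78
tcp_pos: [0.5441, -0.024, 0.1705]
orientation: [-0.001, 0.659, 0.752, -0.0]
wrist_force: [0.7, 1.1, -1.2]
finger_gap: 0.0112
grip_force: 50.9
```

```bash
cat > m.py <<'E'
from h import *
import sys
s=st(); zf=s['tcp_pos'][2]-.083; T=np.array(s['tcp_pos'])
for n in ['wrist','side']:
    c=cam(n); np.savez(n+'4.npz',**c); cv2.imwrite(f'pics/{n}4.png',c['frame'])
    W=cloud(c); f=c['frame'].astype(int); green=(f[...,1]>f[...,2]+8)&(f[...,1]>f[...,0]+8); grey=(abs(f[...,1]-f[...,2])<25)&(abs(f[...,0]-f[...,2])<45)&(f.sum(2)>180)
    near=(abs(W[...,0]-.54)<.16)&(abs(W[...,1]+.03)<.16)
    m=near&green&(W[...,2]>.062)&(W[...,2]<.078)
    b=cv2.minAreaRect(W[m][:,:2].astype(np.float32))
    m=near&grey&(W[...,2]>zf+.03)&(W[...,2]<zf+.066)&(abs((W[...,0]-T[0])*np.cos(.13)+(W[...,1]-T[1])*np.sin(.13))<.025)
    P=W[m]; d=cv2.minAreaRect(P[:,:2].astype(np.float32))
    print(n,'bin',np.round(b[0],4),np.round(b[1],4),round(b[2],2),'div',np.round(d[0],4),np.round(d[1],4),round(d[2],2),'diff mm',(1000*(np.array(b[0])-d[0])).round(1))
    # fin slots / fins
E
python3 m.py
```

```text
t 8.78 tcp [ 0.5441 -0.024   0.1705] yawy 7.61 tilt [-0.001  0.    -1.   ] F [ 0.7  1.1 -1.2] gap 0.0112 grip 50.9
wrist bin [ 0.5438 -0.0209] [0.2296 0.2179] 7.78 div [ 0.5457 -0.0228] [0.0318 0.1945] 8.21 diff mm [-1.9  1.9]
side bin [ 0.5404 -0.0289] [0.2315 0.2252] 7.49 div [ 0.5442 -0.0269] [0.0333 0.1986] 6.7 diff mm [-3.9 -2. ]
```

```bash
cat > m2.py <<'E'
from h import *
import sys
def meas(fn,tcpz,TX):
    c=dict(np.load(fn)); W=cloud(c); zf=tcpz-.083
    a=np.radians(7.55); ex=np.array([np.cos(a),np.sin(a)]); ey=np.array([-ex[1],ex[0]]); o=np.array([.5425,-.025])
    X=(W[...,:2]-o)@ex*1e3; Y=(W[...,:2]-o)@ey*1e3; Z=W[...,2]*1e3
    def pr(l,v): print('  ',l,len(v),np.percentile(v,[2,50,98]).round(1) if len(v)>8 else '')
    r=(Z>67)&(Z<76)&(abs(X)<125)&(abs(Y)<125)
    print(fn)
    for s in (-1,1):
        for lo,hi in ((-100,-45),(45,100)): pr(f'xwall {s} y{lo}',X[r&(abs(X-s*110)<12)&(Y>lo)&(Y<hi)])
        for lo,hi in ((-90,-30),(30,90)): pr(f'ywall {s} x{lo}',Y[r&(abs(Y-s*107)<12)&(X>lo)&(X<hi)])
    f=(Z>61)&(Z<69)&(abs(X)<95)&(abs(X)>22)
    for y in (-36,-12,12,36): 
        for s in (-1,1): pr(f'fin {y} x{s}',Y[f&(abs(Y-y)<9)&(X*s>0)])
    d=(Z>zf*1e3+56)&(Z<zf*1e3+65)&(abs(X)<30)&(abs(Y)<125)
    for lo,hi in ((-92,-60),(-60,-30),(30,60),(60,92)): pr(f'div x at y{lo}',X[d&(Y>lo)&(Y<hi)&(abs(X)<9)])
    pr('div y',Y[d])
    for s in (-1,1): pr(f'flange end {s}',Y[d&(Y*s>80)&(abs(X)>5)]); pr('  fl x',X[d&(Y*s>92)])
meas(sys.argv[1],float(sys.argv[2]),0)
if len(sys.argv)>3: meas(sys.argv[3],float(sys.argv[2]),0)
E
python3 m2.py wrist4.npz .1705 side4.npz; python3 m2.py wrist3.npz .2508 side3.npz
```

```text
wrist4.npz
   xwall -1 y-100 913 [-112.7 -107.4 -104.2]
   xwall -1 y45 1662 [-112.5 -107.2 -103.9]
   ywall -1 x-90 0 
   ywall -1 x30 0 
   xwall 1 y-100 896 [107.1 110.3 115.6]
   xwall 1 y45 1671 [107.2 110.4 115.7]
   ywall 1 x-90 1878 [103.3 107.7 112.1]
   ywall 1 x30 1882 [103.1 107.5 112. ]
   fin -36 x-1 804 [-37.7 -34.5 -33.1]
   fin -36 x1 817 [-37.9 -34.7 -33.3]
   fin -12 x-1 800 [-13.7 -10.6  -9.2]
   fin -12 x1 789 [-13.6 -10.8  -9.4]
   fin 12 x-1 841 [10.4 13.  14.7]
   fin 12 x1 841 [10.1 12.9 14.5]
   fin 36 x-1 797 [34.6 36.8 38.6]
   fin 36 x1 817 [34.4 36.6 38.4]
   div x at y-92 229 [-0.1  2.6  5.3]
   div x at y-60 74 [-0.1  2.6  5.2]
   div x at y30 943 [-0.3  2.3  5.3]
   div x at y60 1241 [-0.6  2.5  5.3]
   div y 3709 [-69.6  70.6  98.5]
   flange end -1 0 
     fl x 0 
   flange end 1 601 [84.8 97.  98.8]
     fl x 978 [-12.9   2.1  17.4]
side4.npz
   xwall -1 y-100 57 [-117.5 -112.5 -108. ]
   xwall -1 y45 46 [-117.1 -112.5 -106.8]
   ywall -1 x-90 71 [-115.3 -110.1 -104. ]
   ywall -1 x30 63 [-115.3 -109.5 -103.5]
   xwall 1 y-100 45 [102.7 107.3 112.9
[... 1818 characters left out ...]
 xwall 1 y45 0 
   ywall 1 x-90 46 [ 98.8 104.2 110.9]
   ywall 1 x30 32 [ 97.6 103.1 109.5]
   fin -36 x-1 40 [-41.4 -37.8 -34. ]
   fin -36 x1 36 [-41.6 -38.6 -33.6]
   fin -12 x-1 40 [-17.1 -14.4 -10.5]
   fin -12 x1 40 [-17.8 -14.7 -10.3]
   fin 12 x-1 40 [ 6.2 10.7 14.8]
   fin 12 x1 17 [ 6.9 10.2 13.9]
   fin 36 x-1 40 [31.6 33.6 38.1]
   fin 36 x1 26 [30.5 32.9 37.7]
   div x at y-92 22 [-6.3 -2.8  1.5]
   div x at y-60 22 [-6.  -2.8  1.1]
   div x at y30 15 [-7.1 -4.1  0.8]
   div x at y60 19 [-7.8 -3.1  1.9]
   div y 133 [-95.2 -24.1 100.6]
   flange end -1 15 [-95.4 -94.  -86.3]
     fl x 16 [-17.8  -2.2  11.7]
   flange end 1 10 [ 86.8  97.2 100.7]
     fl x 16 [-17.5  -5.8   4.3]
```

Emit:
carry_out --increments '[[[-0.001, -0.002, 0.02, 0, 0, 0], [-0.001, -0.002, 0.04, 0, 0, 0], [-0.001, -0.002, 0.055, 0, 0, 0], [-0.001, -0.002, 0.065, 0, 0, 0], [-0.001, -0.002, 0.07, 0, 0, 0]]]'

```text
clock: 9.5
tcp_pos: [0.5433, -0.0248, 0.1355]
orientation: [-0.0, 0.659, 0.752, -0.0]
wrist_force: [-0.5, -0.4, -1.2]
finger_gap: 0.0113
grip_force: 50.9
```

Emit:
carry_out --increments '[[[0, 0, 0.008, 0, 0, 0], [0, 0, 0.016, 0, 0, 0], [0, 0, 0.024, 0, 0, 0], [0, 0, 0.028, 0, 0, 0], [0, 0, 0.03, 0, 0, 0]]]'

```text
clock: 10.12
tcp_pos: [0.5435, -0.0248, 0.1209]
orientation: [-0.0, 0.659, 0.752, 0.0]
wrist_force: [-0.0, 0.1, -0.8]
finger_gap: 0.0114
grip_force: 50.9
```

```bash
python3 m.py; python3 m2.py wrist4.npz .12|grep -E "div|fl|xw|fin"
```

```text
t 10.12 tcp [ 0.5435 -0.0248  0.1209] yawy 7.59 tilt [-0.  0. -1.] F [-0.   0.1 -0.8] gap 0.0114 grip 50.9
wrist bin [ 0.5435 -0.0237] [0.2304 0.2228] 7.49 div [ 0.5444 -0.0238] [0.0322 0.1946] 7.81 diff mm [-0.9  0.1]
side bin [ 0.5399 -0.028 ] [0.2312 0.225 ] 7.32 div [ 0.5425 -0.0251] [0.0484 0.2254] 7.78 diff mm [-2.6 -3. ]
   xwall -1 y-100 874 [-112.7 -107.2 -104.1]
   xwall -1 y45 2909 [-112.6 -106.8 -103.8]
   xwall 1 y-100 834 [106.8 109.9 115.6]
   xwall 1 y45 2913 [106.9 109.9 115.7]
   fin -36 x-1 1162 [-37.6 -34.2 -33. ]
   fin -36 x1 1066 [-37.7 -34.4 -33.2]
   fin -12 x-1 1266 [-13.6 -10.4  -9.1]
   fin -12 x1 1291 [-13.9 -10.6  -9.3]
   fin 12 x-1 1296 [10.5 13.3 14.8]
   fin 12 x1 1324 [10.3 13.1 14.5]
   fin 36 x-1 1350 [34.4 36.9 38.6]
   fin 36 x1 1379 [34.2 36.7 38.4]
   div x at y-92 238 [-0.8  1.9  4.5]
   div x at y-60 64 [-0.8  1.8  4.5]
   div x at y30 952 [-1.   1.6  4.6]
   div x at y60 1250 [-1.2  1.9  4.6]
   div y 3695 [-70.   70.3  97.8]
   flange end -1 0 
     fl x 0 
   flange end 1 562 [95.1 96.4 98.1]
     fl x 949 [-13.6   1.5  16.7]
```

Emit:
carry_out --increments '[[[0.0005, -0.0005, 0.015, 0, 0, 0], [0.0005, -0.0005, 0.03, 0, 0, 0], [0.0005, -0.0005, 0.045, 0, 0, 0], [0.0005, -0.0005, 0.055, 0, 0, 0], [0.0005, -0.0005, 0.06, 0, 0, 0]]]'

```text
clock: 10.85
tcp_pos: [0.543, -0.0245, 0.0904]
orientation: [-0.0, 0.659, 0.752, -0.0]
wrist_force: [0.2, 0.1, -0.4]
finger_gap: 0.0111
grip_force: 50.9
```

Emit:
carry_out --increments '[[[0, 0, 0.002, 0, 0, 0], [0, 0, 0.004, 0, 0, 0], [0, 0, 0.006, 0, 0, 0], [0, 0, 0.006, 0, 0, 0]]]'

```text
clock: 11.35
tcp_pos: [0.5433, -0.0246, 0.0881]
orientation: [0.0, 0.659, 0.752, 0.0]
wrist_force: [0.8, -0.4, -0.9]
finger_gap: 0.0111
grip_force: 51.0
```

Emit:
carry_out --increments '[[[0, 0, 0.001, 0, 0, 0], [0, 0, 0.002, 0, 0, 0], [0, 0, 0.002, 0, 0, 0]]]'

```text
clock: 11.72
tcp_pos: [0.5434, -0.0246, 0.088]
orientation: [0.0, 0.659, 0.752, 0.0]
wrist_force: [-2.5, 0.9, 6.4]
finger_gap: 0.0109
grip_force: 52.2
```

Emit:
carry_out --increments '[[[0, 0, 0, 0, 0, 0], [0, 0, 0, 0, 0, 0], [0, 0, 0, 0, 0, 0], [0, 0, 0, 0, 0, 0], [0, 0, 0, 0, 0, 0]]]' --jaw 0

```text
clock: 12.35
tcp_pos: [0.5432, -0.0246, 0.0869]
orientation: [-0.0, 0.659, 0.752, 0.0]
wrist_force: [0.3, -0.5, 0.2]
finger_gap: 0.0855
grip_force: 0.0
```

Emit:
carry_out --increments '[[[0, 0, -0.06, 0, 0, 0], [0, 0, -0.16, 0, 0, 0], [0, 0, -0.26, 0, 0, 0], [0, 0, -0.34, 0, 0, 0], [0, 0, -0.36, 0, 0, 0]]]'

```text
clock: 12.98
tcp_pos: [0.5446, -0.0248, 0.2701]
orientation: [0.002, 0.659, 0.752, 0.001]
wrist_force: [0.4, -0.9, 0.1]
finger_gap: 0.0853
grip_force: 0.0
```

```bash
python3 - <<'E'
from h import *
st(); c=cam('wrist'); np.savez('wrist5.npz',**c); s=cam('side'); np.savez('side5.npz',**s)
o=np.zeros((600,640,3),np.uint8); o[:400]=c['frame']; o[400:,:400]=cv2.resize(s['frame'][170:270,270:470],(400,200),interpolation=cv2.INTER_CUBIC); cv2.imwrite('pics/v5.png',o)
for n,q in (('wrist',c),('side',s)):
  for k in ['nest','ball_center','stand']: print(n,k,[(np.round(d['position'],4).tolist(),round(d['score'],2),px(q,d['position']).astype(int).tolist()) for d in env.find_in(n,k)[:3]])
  W=cloud(q); f=q['frame'].astype(int)
  red=(f[...,2]>f[...,1]*1.8+20)&(f[...,2]>f[...,0]*1.8+20)&(abs(W[...,0]-.59)<.06)&(abs(W[...,1]-.05)<.05)&(W[...,2]<.03)
  P=W[red]; print('nest',red.sum(),cv2.minEnclosingCircle(P[:,:2].astype(np.float32)),np.percentile(P[:,2],[5,50,95]))
E
python3 m2.py wrist5.npz .088 | grep -E "div|fl|xw"
```

```text
t 12.97 tcp [ 0.5446 -0.0248  0.2701] yawy 7.59 tilt [ 0.005 -0.001 -1.   ] F [ 0.4 -0.9  0.1] gap 0.0853 grip 0.0
wrist nest [([0.5937, 0.0533, 0.0112], 0.82, [373, 88]), ([0.5276, -0.2436, 0.0131], 0.55, [280, 320])]
wrist ball_center [([0.6101, -0.3063, 0.0294], 0.97, [337, 374]), ([0.533, -0.2483, 0.0472], 0.78, [281, 342]), ([0.6247, -0.2299, 0.0439], 0.65, [359, 336])]
wrist stand [([0.5317, -0.2465, 0.0145], 0.73, [283, 323]), ([0.6041, -0.0837, 0.0321], 0.59, [362, 219]), ([0.5423, -0.0266, 0.0701], 0.43, [313, 171])]
nest 990 ((0.5889391899108887, 0.052214160561561584), 0.02347932942211628) [0.01188558 0.01350447 0.01487568]
side nest []
side ball_center [([0.6167, -0.2434, 0.0405], 0.86, [414, 270]), ([0.5251, -0.2739, 0.0504], 0.76, [389, 286]), ([0.6057, -0.3372, 0.04], 0.65, [430, 298])]
side stand [([0.5163, -0.2806, 0.0096], 0.68, [385, 299])]
   xwall -1 y-100 501 [-112.7 -107.7 -104.1]
   xwall -1 y45 778 [-112.6 -107.4 -103.9]
   xwall 1 y-100 503 [107.3 110.8 115.9]
   xwall 1 y45 772 [107.5 111.  116.2]
   div x at y-92 154 [0.  2.1 5.1]
   div x at y-60 163 [-8.8
[... 261 characters left out ...]
   2.8  26.6]Traceback (most recent call last):
  File "<stdin>", line 8, in <module>
    return _quantile_unchecked(
        a, q, axis, out, overwrite_input, method, keepdims, weights)
    return _ureduce(a,
                    func=_quantile_ureduce_func,
    ...<5 lines>...
                    overwrite_input=overwrite_input,
                    method=method)
    r = func(a, **kwargs)
    result = _quantile(arr,
                       quantiles=q,
    ...<2 lines>...
                       out=out,
                       weights=wgt)
    slices_having_nans = np.isnan(arr[-1, ...])
                                  ~~~^^^^^^^^^
IndexError: index -1 is out of bounds for axis 0 with size 0
```

View pics/v5.png

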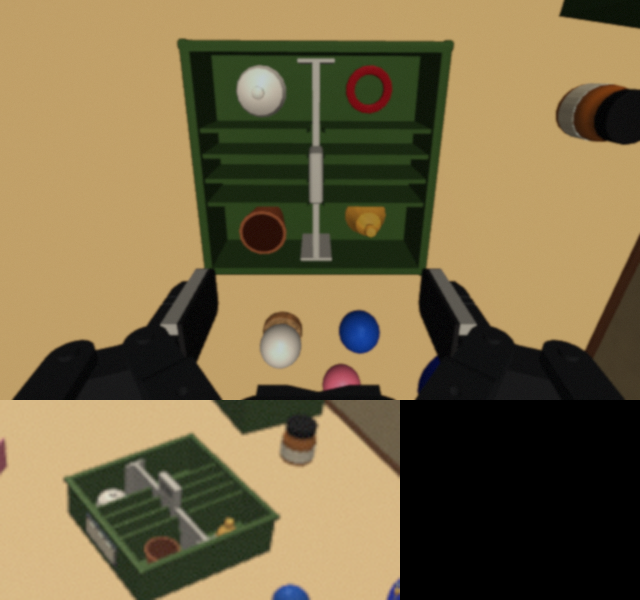

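```bash
cat > b.py <<'E'
from h import *
from scipy.optimize import least_squares
def ball(c,c0,free=False):
    W=cloud(c); P=W[(np.linalg.norm(W-np.array(c0),axis=-1)<.034)&(W[...,2]>.024)]
    r=least_squares(lambda p:np.linalg.norm(P-p[:3],axis=1)-(p[3] if free else .026),np.r_[c0,.026] if free else c0,loss='soft_l1',f_scale=.002)
    return len(P),r.x.round(4),np.sqrt(np.mean(r.fun**2)).round(4)
E
python3 - <<'E'
from b import *
for f in ['wrist5','side5','top0','side0','wrist3']:
    c=dict(np.load(f+'.npz'))
    for fr in (0,1):
        try: print(f,ball(c,[.527,-.26,.034],fr))
        except Exception as e: print(f,e)
plan([.465,-.262,.24],70)
E
```

```text
wrist5 (1449, array([ 0.5318, -0.2631,  0.0347]), np.float64(0.0006))
wrist5 (1449, array([ 0.5318, -0.2629,  0.035 ,  0.0257]), np.float64(0.0006))
side5 (324, array([ 0.5289, -0.2643,  0.0332]), np.float64(0.0014))
side5 (324, array([ 0.5286, -0.2648,  0.0339,  0.0253]), np.float64(0.0014))
top0 (175, array([ 0.5283, -0.265 ,  0.0332]), np.float64(0.0023))
top0 (175, array([ 0.528 , -0.2647,  0.0345,  0.025 ]), np.float64(0.0023))
side0 (328, array([ 0.5287, -0.2645,  0.0334]), np.float64(0.0015))
side0 (328, array([ 0.5286, -0.2648,  0.0337,  0.0257]), np.float64(0.0015))
wrist3 (0, array([ 0.527, -0.26 ,  0.034]), np.float64(nan))
wrist3 (0, array([ 0.527, -0.26 ,  0.034,  0.026]), np.float64(nan))
row [-0.4504, -0.2163, 0.051, -0.0003, -0.0004, -0.1734] dist 0.2511413450072031 deg 62.413178181770064
  return _methods._mean(a, axis=axis, dtype=dtype,
  ret = ret.dtype.type(ret / rcount)
```

Emit:
carry_out --increments '[[[-0.45, -0.17, 0.05, 0, 0, -0.173], [-0.45, -0.17, 0.05, 0, 0, -0.173], [-0.45, -0.17, 0.05, 0, 0, -0.173], [-0.45, -0.17, 0.05, 0, 0, -0.173], [-0.45, -0.17, 0.05, 0, 0, -0.173]]]'

```text
clock: 14.0
tcp_pos: [0.4873, -0.2618, 0.2404]
orientation: [-0.001, 0.279, 0.96, 0.0]
wrist_force: [-0.1, 0.4, 0.5]
finger_gap: 0.0855
grip_force: 0.0
```

Emit:
carry_out --increments '[[[0, 0, 0, 0, 0, -0.03], [0, 0, 0, 0, 0, -0.03], [0, 0, 0, 0, 0, -0.03]]]'

```text
clock: 14.38
tcp_pos: [0.4886, -0.2585, 0.2416]
orientation: [-0.0, 0.189, 0.982, 0.0]
wrist_force: [1.2, -0.2, -0.5]
finger_gap: 0.0855
grip_force: 0.0
```

Run:
```python
from b import *
st(); c=cam('wrist'); print(ball(c,[.531,-.263,.034],0),ball(c,[.531,-.263,.034],1))
p=px(c,[.531,-.263,.034]); print(p)
u,v=[int(x) for x in p]; v0=max(0,min(v-100,200)); u0=max(0,min(u-150,340))
cv2.imwrite('pics/v6.png',cv2.resize(c['frame'][v0:v0+200,u0:u0+300],(600,400),interpolation=cv2.INTER_CUBIC)); print(u0,v0)
b=ball(c,[.531,-.263,.034])[1]
plan([b[0],b[1],.12],70); plan([b[0],b[1],b[2]+.003],70)
```

```text
t 14.38 tcp [ 0.4886 -0.2585  0.2416] yawy 68.16 tilt [-0.001  0.001 -1.   ] F [ 1.2 -0.2 -0.5] gap 0.0855 grip 0.0
(2130, array([ 0.5309, -0.2625,  0.0349]), np.float64(0.0005)) (2130, array([ 0.5308, -0.2624,  0.0353,  0.0257]), np.float64(0.0005))
[328.27967129 207.65437653]
178 107
row [-0.0815, 0.0237, 0.2434, 0.0, -0.0001, -0.005] dist 0.12886919698482666 deg 1.7974418801982754
row [-0.0815, 0.0237, 0.4076, 0.0, -0.0001, -0.005] dist 0.20816086598512418 deg 1.7974418801982754
```

View pics/v6.png

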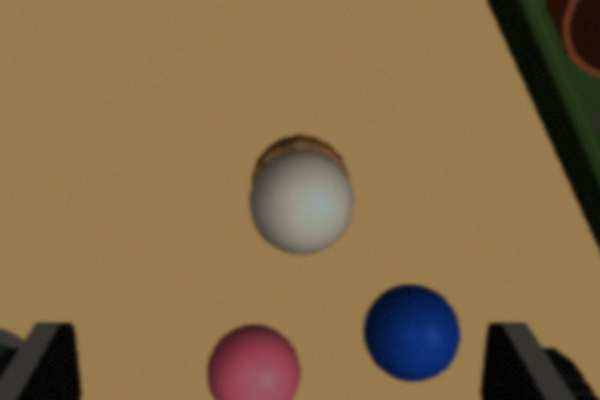

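Emit:
carry_out --increments '[[[-0.081, 0.023, 0.1, 0, 0, -0.004], [-0.081, 0.023, 0.2, 0, 0, -0.004], [-0.081, 0.023, 0.28, 0, 0, -0.004], [-0.081, 0.023, 0.28, 0, 0, -0.004]]]'

```text
clock: 14.92
tcp_pos: [0.5283, -0.261, 0.0986]
orientation: [-0.003, 0.176, 0.984, 0.002]
wrist_force: [-0.1, 0.6, -0.5]
finger_gap: 0.0852
grip_force: 0.0
```

Run:
```python
from b import *
st(); c=cam('wrist'); print(ball(c,[.531,-.263,.034],0))
plan([.531,-.263,.038],68)
```

```text
t 14.93 tcp [ 0.5283 -0.261   0.0986] yawy 69.72 tilt [-0.006  0.004 -1.   ] F [-0.1  0.6 -0.5] gap 0.0852 grip 0.0
(6364, array([ 0.5308, -0.2628,  0.0348]), np.float64(0.0005))
row [-0.0031, -0.0009, 0.1264, 0.0001, -0.0005, 0.0048] dist 0.0631988727351035 deg 1.739324884971113
```

Emit:
carry_out --increments '[[[0, 0, 0.04, 0, 0, 0], [0, 0, 0.08, 0, 0, 0], [0, 0, 0.11, 0, 0, 0], [0, 0, 0.125, 0, 0, 0], [0, 0, 0.125, 0, 0, 0]]]'

```text
clock: 15.6
tcp_pos: [0.5307, -0.2632, 0.0398]
orientation: [0.0, 0.176, 0.984, 0.0]
wrist_force: [-0.1, 0.2, -0.2]
finger_gap: 0.0855
grip_force: 0.0
```

Run:
```python
from b import *
st(); plan([.531,-.263,.038],69.5)
```

```text
t 15.6 tcp [ 0.5307 -0.2632  0.0398] yawy 69.74 tilt [ 0. -0. -1.] F [-0.1  0.2 -0.2] gap 0.0855 grip 0.0
row [-0.0004, 0.0006, 0.0035, 0.0, 0.0, 0.0007] dist 0.001797610046555786 deg 0.2429438366959405
```

Emit:
carry_out --increments '[[[0, 0, 0.002, 0, 0, 0], [0, 0, 0.002, 0, 0, 0], [0, 0, 0.002, 0, 0, 0], [0, 0, 0.002, 0, 0, 0], [0, 0, 0.002, 0, 0, 0]]]' --jaw 1 --squeeze 30

```text
clock: 16.23
tcp_pos: [0.5308, -0.2642, 0.0395]
orientation: [0.001, 0.176, 0.984, -0.001]
wrist_force: [-2.6, -1.1, 6.2]
finger_gap: 0.05
grip_force: 30.6
```

Emit:
carry_out --increments '[[[0, 0, -0.02, 0, 0, 0], [0, 0, -0.1, 0, 0, 0], [0, 0, -0.2, 0, 0, 0], [0, 0, -0.28, 0, 0, 0], [0, 0, -0.3, 0, 0, 0]]]'

```text
clock: 16.85
tcp_pos: [0.532, -0.2635, 0.1916]
orientation: [0.002, 0.176, 0.984, -0.001]
wrist_force: [0.6, -0.6, -2.2]
finger_gap: 0.0503
grip_force: 32.1
```

Run:
```python
from b import *
s=st(); c=cam('wrist'); t=s['tcp_pos']
print(ball(c,[t[0],t[1],t[2]-.004],0),ball(c,[t[0],t[1],t[2]-.004],1))
plan([.59,.052,.18],7.6)
```

```text
t 16.85 tcp [ 0.532  -0.2635  0.1916] yawy 69.77 tilt [ 0.005 -0.002 -1.   ] F [ 0.6 -0.6 -2.2] gap 0.0503 grip 32.1
(14708, array([ 0.532 , -0.2623,  0.187 ]), np.float64(0.0019)) (14708, array([ 0.5332, -0.2628,  0.1851,  0.0278]), np.float64(0.0018))
row [0.1087, 0.6322, 0.0216, 0.0003, 0.0006, 0.1727] dist 0.3209337278832975 deg 62.17389888250674
```

Emit:
carry_out --increments '[[[0.109, 0.632, 0, 0, 0, 0.173], [0.109, 0.632, 0, 0, 0, 0.173], [0.109, 0.632, 0, 0, 0, 0.173], [0.109, 0.632, 0, 0, 0, 0.173], [0.109, 0.632, 0, 0, 0, 0.173]]]'

```text
clock: 17.52
tcp_pos: [0.5829, 0.0258, 0.1861]
orientation: [-0.002, 0.579, 0.815, -0.001]
wrist_force: [1.7, -0.8, -1.9]
finger_gap: 0.0501
grip_force: 32.2
```

```bash
python3 -c "
from h import *
st();plan([.59,.052,.19],7.6)"
```

```text
t 17.52 tcp [0.5829 0.0258 0.1861] yawy 19.27 tilt [-0.004  0.001 -1.   ] F [ 1.7 -0.8 -1.9] gap 0.0501 grip 32.2
row [0.0447, 0.0307, -0.0077, -0.0005, -0.0003, 0.0324] dist 0.027394014464589264 deg 11.67017491455315
```

Emit:
carry_out --increments '[[[0, 0, 0, 0, 0, 0], [0, 0, 0, 0, 0, 0], [0, 0, 0, 0, 0, 0]]]'

```text
clock: 17.9
tcp_pos: [0.5835, 0.0225, 0.1876]
orientation: [-0.001, 0.577, 0.817, -0.0]
wrist_force: [-0.4, -0.1, -2.5]
finger_gap: 0.0503
grip_force: 32.2
```

```bash
python3 -c "
from h import *
st();plan([.59,.052,.19],7.6)"
```

```text
t 17.9 tcp [0.5835 0.0225 0.1876] yawy 19.54 tilt [-0.002  0.    -1.   ] F [-0.4 -0.1 -2.5] gap 0.0503 grip 32.2
row [0.0511, 0.032, -0.0048, -0.0002, -0.0001, 0.0332] dist 0.030267047365783745 deg 11.943002713033632
```

Emit:
carry_out --increments '[[[0.051, 0.032, -0.005, 0, 0, 0.033], [0.051, 0.032, -0.005, 0, 0, 0.033], [0.051, 0.032, -0.005, 0, 0, 0.033], [0.051, 0.032, -0.005, 0, 0, 0.033], [0.051, 0.032, -0.005, 0, 0, 0.033]]]'

```text
clock: 18.52
tcp_pos: [0.5904, 0.0524, 0.1909]
orientation: [-0.0, 0.658, 0.753, -0.0]
wrist_force: [-0.3, 0.0, -2.9]
finger_gap: 0.0501
grip_force: 32.3
```

```bash
cat > n.py <<'E'
from b import *
s=st(); t=s['tcp_pos']
for n in ['wrist','side']:
    c=cam(n); W=cloud(c); f=c['frame'].astype(int)
    np.savez(n+'7.npz',**c)
    r=np.linalg.norm(W-np.array([t[0],t[1],t[2]-.005]),axis=-1)
    m=(r<.034)&(f.sum(2)>300)
    P=W[m]
    if len(P)>30:
        q=least_squares(lambda p:np.linalg.norm(P-p,axis=1)-.026,np.array(t),loss='soft_l1',f_scale=.001); print(n,'ball',len(P),q.x.round(4),np.sqrt(np.mean(q.fun**2)).round(4))
    red=(f[...,2]>f[...,1]*1.8+20)&(f[...,2]>f[...,0]*1.8+20)&(abs(W[...,0]-.59)<.05)&(abs(W[...,1]-.05)<.05)&(W[...,2]<.03)&(W[...,2]>.009)
    P=W[red]
    if len(P)>50: 
        q=least_squares(lambda p:np.maximum(abs(np.linalg.norm(P[:,:2]-p,axis=1)-.0195)-.0045,0)*1e3,[.59,.052]); print(n,'nest',len(P),q.x.round(4),cv2.minEnclosingCircle(P[:,:2].astype(np.float32)),np.median(P[:,2]))
    cv2.imwrite(f'pics/{n}7.png',c['frame'])
E
python3 n.py
python3 - <<'E'
from b import *
c=dict(np.load('wrist5.npz'));W=cloud(c); f=c['frame'].astype(int)
red=(f[...,2]>f[...,1]*1.8+20)&(f[...,2]>f[...,0]*1.8+20)&(abs(W[...,0]-.59)<.05)&(abs(W[...,1]-.05)<.05)&(W[...,2]<.03)&(W[...,2]>.009)
P=W[red]; q=least_squares(lambda p:np.maximum(abs(np.linalg.norm(P[:,:2]-p,axis=1)-.0195)-.0045,0)*1e3,[.59,.052]); print(q.x,len(P))
E
```

```text
t 18.52 tcp [0.5904 0.0524 0.1909] yawy 7.7 tilt [-0. -0. -1.] F [-0.3  0.  -2.9] gap 0.0501 grip 32.3
wrist ball 11832 [0.5911 0.0537 0.1861] 0.0005
wrist nest 1155 [0.5892 0.0525] ((0.5890498757362366, 0.05233465135097504), 0.023583563044667244) 0.013433699395065724
side ball 217 [0.5889 0.0528 0.1852] 0.0022
[0.58897136 0.0523635 ] 987
```

Emit:
carry_out --increments '[[[-0.0015, -0.0035, 0.06, 0, 0, 0], [-0.0015, -0.0035, 0.13, 0, 0, 0], [-0.0015, -0.0035, 0.19, 0, 0, 0], [-0.0015, -0.0035, 0.23, 0, 0, 0], [-0.0015, -0.0035, 0.25, 0, 0, 0]]]'

```text
clock: 19.25
tcp_pos: [0.5881, 0.0521, 0.0647]
orientation: [-0.001, 0.658, 0.753, -0.001]
wrist_force: [0.3, 0.3, -2.2]
finger_gap: 0.0502
grip_force: 32.3
```

Emit:
carry_out --increments '[[[0, 0, 0.01, 0, 0, 0], [0, 0, 0.02, 0, 0, 0], [0, 0, 0.025, 0, 0, 0], [0, 0, 0.025, 0, 0, 0]]]'

```text
clock: 19.75
tcp_pos: [0.589, 0.0521, 0.0537]
orientation: [0.0, 0.658, 0.753, 0.0]
wrist_force: [-0.1, 0.4, -1.9]
finger_gap: 0.0505
grip_force: 32.3
```

```bash
python3 n.py
```

```text
t 19.75 tcp [0.589  0.0521 0.0537] yawy 7.72 tilt [ 0.  0. -1.] F [-0.1  0.4 -1.9] gap 0.0505 grip 32.3
wrist ball 10917 [0.5897 0.0535 0.0489] 0.0005
side ball 132 [0.5877 0.0516 0.0473] 0.0022
```

View pics/wrist7.png

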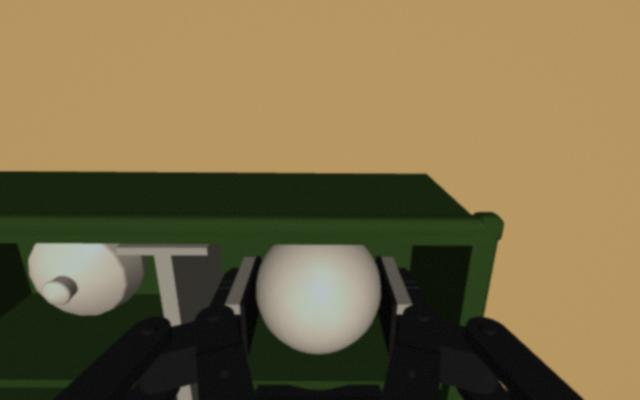

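Emit:
carry_out --increments '[[[-0.002, -0.001, 0.008, 0, 0, 0], [-0.002, -0.001, 0.015, 0, 0, 0], [-0.002, -0.001, 0.021, 0, 0, 0], [-0.002, -0.001, 0.025, 0, 0, 0], [-0.002, -0.001, 0.025, 0, 0, 0]]]'

```text
clock: 20.48
tcp_pos: [0.5887, 0.0511, 0.043]
orientation: [0.001, 0.658, 0.753, 0.0]
wrist_force: [-6.9, -1.2, 12.0]
finger_gap: 0.0503
grip_force: 39.1
```

Emit:
carry_out --increments '[[[0, 0, 0.001, 0, 0, 0], [0, 0, 0.002, 0, 0, 0], [0, 0, 0.002, 0, 0, 0]]]'

```text
clock: 20.85
tcp_pos: [0.5888, 0.0511, 0.0428]
orientation: [0.001, 0.658, 0.753, 0.001]
wrist_force: [-8.8, -0.2, 17.5]
finger_gap: 0.0503
grip_force: 41.1
```

Emit:
carry_out --increments '[[[0, 0, -0.003, 0, 0, 0], [0, 0, -0.008, 0, 0, 0], [0, 0, -0.008, 0, 0, 0]]]'

```text
clock: 21.22
tcp_pos: [0.5886, 0.0511, 0.0438]
orientation: [0.0, 0.658, 0.753, 0.0]
wrist_force: [-0.6, -0.3, -3.2]
finger_gap: 0.0503
grip_force: 33.2
```

```bash
python3 n.py
python3 - <<'E'
import cv2,numpy as np
w=cv2.imread('pics/wrist7.png');s=cv2.imread('pics/side7.png')
o=np.zeros((600,800,3),np.uint8);o[:300,:600]=cv2.resize(w[200:350,170:470],(600,300),interpolation=cv2.INTER_CUBIC);o[300:,:]=cv2.resize(s[150:262,260:560],(800,300),interpolation=cv2.INTER_CUBIC);cv2.imwrite('pics/v8.png',o)
E
```

```text
t 21.23 tcp [0.5886 0.0511 0.0438] yawy 7.72 tilt [ 0.  0. -1.] F [-0.6 -0.3 -3.2] gap 0.0503 grip 33.2
wrist ball 9876 [0.5893 0.0525 0.039 ] 0.0005
side ball 94 [0.5876 0.0502 0.0374] 0.0023
```

View pics/v8.png

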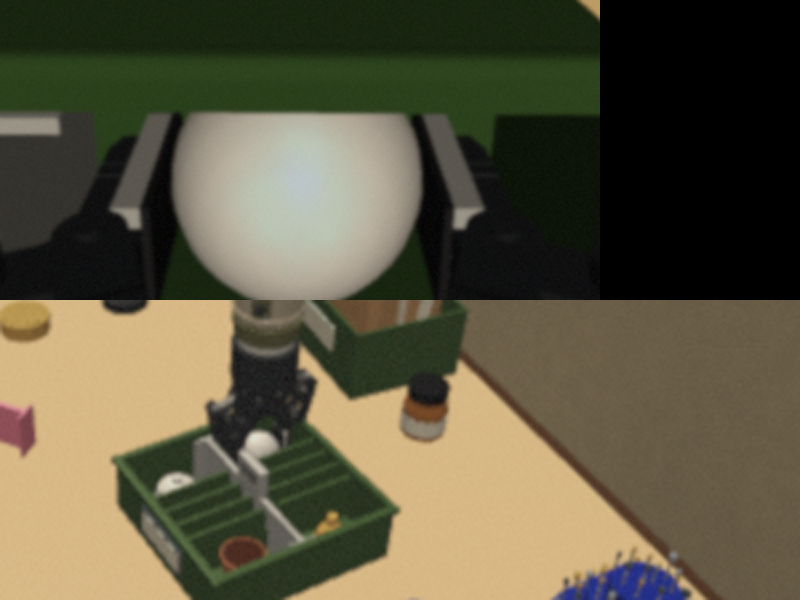

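Run:
```python
from b import *
for n in ['wrist7','side7']:
    c=dict(np.load(n+'.npz')); W=cloud(c); f=c['frame'].astype(int); a=np.radians(7.6); ex=np.array([np.cos(a),np.sin(a)]); ey=np.array([-ex[1],ex[0]])
    o=np.array([.5439,-.0243]) if n[0]=='w' else np.array([.5405,-.0275])
    X=(W[...,:2]-o)@ex*1e3;Y=(W[...,:2]-o)@ey*1e3;Z=W[...,2]*1e3
    green=(f[...,1]>f[...,2]*1.3)
    print(n)
    for z in range(20,110,8):
        m=(Z>z)&(Z<z+8)&(Y>35)&(Y<101)&(X>8)&(X<103)&~green
        if m.sum()>5: 
            L=X[m&(X<54)];R=X[m&(X>54)]; print(z,m.sum(),'x',X[m].min().round(1),X[m].max().round(1),'y',Y[m].min().round(1),Y[m].max().round(1))
# nest in other views
for n in ['top0','w1','wrist3','wrist5']:
    c=dict(np.load(n+'.npz')); W=cloud(c); f=c['frame'].astype(int)
    red=(f[...,2]>f[...,1]*1.6+15)&(f[...,2]>f[...,0]*1.6+15)&(abs(W[...,0]-.59)<.05)&(abs(W[...,1]-.05)<.05)&(W[...,2]<.03)&(W[...,2]>.0)
    P=W[red]; print(n,len(P),cv2.minEnclosingCircle(P[:,:2].astype(np.float32)),np.median(P[:,2]))
```

```text
wrist7
20 44 x 27.1 86.2 y 36.5 38.5
28 224 x 18.6 91.3 y 36.6 81.4
36 889 x 16.2 93.5 y 36.4 86.8
44 2075 x 16.1 93.9 y 37.3 91.2
52 5706 x 16.1 94.1 y 37.5 95.1
60 6372 x 8.0 93.7 y 36.4 98.4
68 1609 x 8.1 102.9 y 67.5 84.2
76 5155 x 8.1 103.0 y 56.8 84.3
84 2204 x 8.0 103.0 y 59.0 87.3
92 2642 x 8.1 103.0 y 77.6 88.2
100 4154 x 25.6 84.5 y 78.5 88.2
108 360 x 28.6 81.2 y 85.9 88.2
side7
36 12 x 19.5 94.4 y 35.7 100.7
44 39 x 14.8 101.9 y 35.1 100.6
52 91 x 15.9 101.7 y 35.2 100.5
60 73 x 8.2 102.8 y 35.1 95.0
68 25 x 11.9 99.9 y 55.8 80.9
76 48 x 8.1 103.0 y 55.3 84.9
84 27 x 9.7 102.5 y 56.1 85.3
92 48 x 22.7 102.9 y 51.3 90.4
100 43 x 25.7 102.8 y 51.9 88.8
108 33 x 13.1 101.7 y 51.9 71.6
top0 68 ((0.5865386724472046, 0.051379162818193436), 0.023229068145155907) 0.012850431820872754
w1 491 ((0.5904884934425354, 0.05219704657793045), 0.02593720331788063) 0.013506359550894909
wrist3 1132 ((0.5890739560127258, 0.05230139568448067), 0.023682093247771263) 0.013464478775876892
wrist5 1044 ((0.58891761302948, 0.05222222954034805), 0.023663770407438278) 0.013462648238141417
```

Run:
```python
from b import *
s=env.get_state(); t=np.array(s['tcp_pos'])
for n in ['wrist7','wrist3']:
    c=dict(np.load(n+'.npz')); tt=t if n=='wrist7' else np.array([.5418,-.0201,.2508]); W=cloud(c); f=c['frame'].astype(int); a=np.radians(7.7); ex=np.array([np.cos(a),np.sin(a)]); ey=np.array([-ex[1],ex[0]])
    X=(W[...,:2]-tt[:2])@ex*1e3;Y=(W[...,:2]-tt[:2])@ey*1e3;Z=(W[...,2]-tt[2])*1e3
    black=(f.max(2)<70)&(f[...,1]<f[...,2]*1.2+4)
    print(n)
    for z in range(-20,70,5):
        m=(Z>z)&(Z<z+5)&(abs(Y)<24)&(abs(X)<80)&black
        if m.sum()>20: print(z,m.sum(),'x',np.percentile(X[m],[.5,99.5]).round(1),'y',np.percentile(Y[m],[1,99]).round(1))
```

```text
wrist7
-20 250 x [-51.3  52.5] y [-17.6   7. ]
-15 306 x [-51.2  52.5] y [-15.1  11.9]
-10 459 x [-51.3  52.6] y [-12.8  12.5]
-5 609 x [-51.3  52.4] y [-10.9  13.6]
0 874 x [-51.3  52.5] y [-10.   15.7]
5 981 x [-51.3  52.5] y [-8.9 18.6]
10 1115 x [-51.4  52.5] y [-8.7 21.3]
15 1099 x [-51.4  52.5] y [-8.9 22.9]
20 1102 x [-51.2  52.5] y [-9.4 23.4]
25 918 x [-46.3  59.8] y [ 0.5 23.1]
30 1927 x [-55.2  56.1] y [ 7.2 14.9]
35 4815 x [-56.3  57.8] y [-9.8 14.8]
40 4964 x [-57.1  58.8] y [-8.  13.7]
45 1976 x [-58.8  60.2] y [ 8.5 18.2]
50 3419 x [-60.1  61.4] y [ 8.4 18.7]
55 5361 x [-60.8  62.3] y [ 8.8 18.7]
60 2418 x [-60.7  61.8] y [12.2 19. ]
65 141 x [-25.2  27.1] y [17.7 19.3]
wrist3
-15 64 x [-16.7  18.1] y [ 7.1 12.3]
-10 195 x [-18.1  19.6] y [ 7.1 20.2]
-5 211 x [-18.3  19.9] y [ 7.1 12.2]
0 266 x [-18.4  19.9] y [ 6.8 20.7]
5 303 x [-18.3  19.6] y [ 7.1 20.7]
10 286 x [-18.1  19.3] y [-13.3  19.6]
15 570 x [-12.9  12.9] y [-9.8 12.6]
20 497 x [-24.8  26.8] y [-5.  14.5]
25 1696 x [-34.9  35.4] y [-7.2 14.9]
30 2464 x [-38.4  40.3] y [-7.7 15. ]
35 5986 x [-41.2  42.7] y [-9.6 13.8]
40 2702 x [-44.6  45.6] y [-8.6 14. ]
45 2922 x [-48.   49.7] y [ 6.6 18.5]
50 4219 x [-50.8  52.7] y [ 4.2 18.7]
55 4813 x [-54.1  55.3] y [ 8.4 18.7]
60 2219 x [-54.3  55.1] y [12.3 19. ]
65 56 x [-17.1  19.2] y [18.  19.3]
```

Emit:
carry_out --increments '[[[0, 0, -0.06, 0, 0, 0], [0, 0, -0.13, 0, 0, 0], [0, 0, -0.2, 0, 0, 0], [0, 0, -0.27, 0, 0, 0], [0, 0, -0.29, 0, 0, 0]]]'

```text
clock: 21.95
tcp_pos: [0.5898, 0.051, 0.191]
orientation: [0.001, 0.658, 0.753, 0.001]
wrist_force: [-0.4, -0.5, -2.4]
finger_gap: 0.05
grip_force: 33.3
```

```bash
python3 -c "
from h import *
st();plan([.531,-.263,.19],69.7)"
```

```text
t 21.95 tcp [0.5898 0.051  0.191 ] yawy 7.72 tilt [ 0.004 -0.    -1.   ] F [-0.4 -0.5 -2.4] gap 0.05 grip 33.3
row [-0.6066, -0.201, 0.0015, 0.0005, 0.0004, -0.1722] dist 0.31950194410603405 deg 61.978886217673114
```

Emit:
carry_out --increments '[[[-0.607, -0.2, 0, 0, 0, -0.172], [-0.607, -0.2, 0, 0, 0, -0.172], [-0.607, -0.2, 0, 0, 0, -0.172], [-0.607, -0.2, 0, 0, 0, -0.172], [-0.607, -0.2, 0, 0, 0, -0.172]]]'

```text
clock: 22.58
tcp_pos: [0.5347, -0.2365, 0.1872]
orientation: [-0.001, 0.275, 0.961, 0.0]
wrist_force: [0.3, 0.4, -2.2]
finger_gap: 0.0499
grip_force: 33.2
```

Emit:
carry_out --increments '[[[0, 0, 0, 0, 0, 0], [0, 0, 0, 0, 0, 0]]]'

```text
clock: 22.82
tcp_pos: [0.535, -0.2349, 0.1875]
orientation: [-0.001, 0.279, 0.96, 0.001]
wrist_force: [0.2, 0.2, -1.0]
finger_gap: 0.0501
grip_force: 33.2
```

```bash
python3 -c "
from h import *
st();plan([.5308,-.263,.10],69.7)"
```

```text
t 22.82 tcp [ 0.535  -0.2349  0.1875] yawy 57.62 tilt [-0.002  0.002 -1.   ] F [ 0.2  0.2 -1. ] gap 0.0501 grip 33.2
row [-0.0236, -0.0521, 0.1748, 0.0001, -0.0004, -0.0336] dist 0.09197832818009077 deg 12.085113811544865
```

Emit:
carry_out --increments '[[[-0.024, -0.052, 0.04, 0, 0, -0.0335], [-0.024, -0.052, 0.1, 0, 0, -0.0335], [-0.024, -0.052, 0.15, 0, 0, -0.0335], [-0.024, -0.052, 0.175, 0, 0, -0.0335], [-0.024, -0.052, 0.175, 0, 0, -0.0335]]]'

```text
clock: 23.45
tcp_pos: [0.5317, -0.2619, 0.1005]
orientation: [-0.001, 0.175, 0.985, 0.001]
wrist_force: [0.5, -0.2, -1.5]
finger_gap: 0.0502
grip_force: 33.2
```

Run:
```python
from b import *
s=st(); t=np.array(s['tcp_pos']); c=cam('wrist'); W=cloud(c); f=c['frame'].astype(int)
P=W[(np.linalg.norm(W-(t-[0,0,.005]),axis=-1)<.034)&(f.sum(2)>300)]
b=least_squares(lambda p:np.linalg.norm(P-p,axis=1)-.026,t,loss='soft_l1',f_scale=.001).x; print(b)
d=np.array([.5309,-.2627,.0365])-b; plan(t+d,69.7)
```

```text
t 23.45 tcp [ 0.5317 -0.2619  0.1005] yawy 69.87 tilt [-0.002  0.002 -1.   ] F [ 0.5 -0.2 -1.5] gap 0.0502 grip 33.2
[ 0.53175201 -0.26062185  0.09572991]
row [0.0017, -0.0037, 0.1206, 0.0, -0.0001, 0.0005] dist 0.060349680271923625 deg 0.16656946008416637
```

Emit:
carry_out --increments '[[[0.0015, -0.0035, 0.04, 0, 0, 0], [0.0015, -0.0035, 0.08, 0, 0, 0], [0.0015, -0.0035, 0.11, 0, 0, 0], [0.0015, -0.0035, 0.12, 0, 0, 0], [0.0015, -0.0035, 0.12, 0, 0, 0]]]'

```text
clock: 24.12
tcp_pos: [0.5309, -0.2649, 0.0417]
orientation: [0.0, 0.175, 0.985, -0.0]
wrist_force: [-0.1, 0.0, -2.1]
finger_gap: 0.0498
grip_force: 33.2
```

Emit:
carry_out --increments '[[[0, 0, 0.002, 0, 0, 0], [0, 0, 0.003, 0, 0, 0], [0, 0, 0.003, 0, 0, 0]]]'

```text
clock: 24.5
tcp_pos: [0.5309, -0.265, 0.0403]
orientation: [0.0, 0.175, 0.984, -0.0]
wrist_force: [0.1, 0.0, -1.2]
finger_gap: 0.05
grip_force: 33.2
```

Emit:
carry_out --increments '[[[0, 0, 0.0015, 0, 0, 0], [0, 0, 0.0015, 0, 0, 0]]]'

```text
clock: 24.75
tcp_pos: [0.5309, -0.2651, 0.0399]
orientation: [0.0, 0.175, 0.984, -0.0]
wrist_force: [-1.0, 1.0, 3.5]
finger_gap: 0.0505
grip_force: 33.7
```

Emit:
carry_out --increments '[[[0, 0, 0.001, 0, 0, 0], [0, 0, 0.001, 0, 0, 0]]]'

```text
clock: 25.0
tcp_pos: [0.5308, -0.265, 0.0398]
orientation: [0.0, 0.175, 0.984, -0.0]
wrist_force: [-3.2, 1.8, 8.0]
finger_gap: 0.0502
grip_force: 34.0
```

Emit:
carry_out --increments '[[[0, 0, -0.001, 0, 0, 0], [0, 0, -0.001, 0, 0, 0], [0, 0, -0.001, 0, 0, 0], [0, 0, -0.006, 0, 0, 0], [0, 0, -0.013, 0, 0, 0]]]' --jaw 0

```text
clock: 25.62
tcp_pos: [0.5306, -0.2648, 0.0452]
orientation: [-0.0, 0.175, 0.985, 0.0]
wrist_force: [-0.2, -0.3, -0.1]
finger_gap: 0.0852
grip_force: 0.0
```

Run:
```python
from b import *
s=st(); t=np.array(s['tcp_pos']); c=cam('wrist'); b=ball(c,[.531,-.263,.034]); print(b); b=b[1]
plan([b[0],b[1],.0457],69.9)
```

```text
t 25.62 tcp [ 0.5306 -0.2648  0.0452] yawy 69.8 tilt [-0.  0. -1.] F [-0.2 -0.3 -0.1] gap 0.0852 grip 0.0
(11692, array([ 0.5308, -0.2629,  0.0349]), np.float64(0.0005))
row [0.0018, 0.004, 0.0004, -0.0, 0.0001, -0.0003] dist 0.0021904857574185366 deg 0.10835781009006339
```

Emit:
carry_out --increments '[[[0.002, 0.004, 0, 0, 0, 0], [0.002, 0.004, -0.001, 0, 0, 0], [0.002, 0.004, -0.001, 0, 0, 0]]]'

```text
clock: 26.05
tcp_pos: [0.5304, -0.2626, 0.0457]
orientation: [0.0, 0.175, 0.985, 0.0]
wrist_force: [0.5, -0.2, -0.1]
finger_gap: 0.0857
grip_force: 0.0
```

Emit:
carry_out --increments '[[[0, 0, 0, 0, 0, 0], [0, 0, 0, 0, 0, 0], [0, 0, 0, 0, 0, 0], [0, 0, 0, 0, 0, 0], [0, 0, 0, 0, 0, 0]]]' --jaw 1 --squeeze 35

```text
clock: 26.68
tcp_pos: [0.5302, -0.2639, 0.0464]
orientation: [0.0, 0.176, 0.984, -0.001]
wrist_force: [-3.8, -4.5, 5.2]
finger_gap: 0.0502
grip_force: 35.7
```

Emit:
carry_out --increments '[[[0, 0, -0.005, 0, 0, 0], [0, 0, -0.02, 0, 0, 0], [0, 0, -0.04, 0, 0, 0], [0, 0, -0.04, 0, 0, 0]]]'

```text
clock: 27.18
tcp_pos: [0.5313, -0.2629, 0.0669]
orientation: [0.001, 0.175, 0.985, -0.0]
wrist_force: [0.7, 0.7, -1.6]
finger_gap: 0.05
grip_force: 36.7
```

```bash
cat > hb.py <<'E'
from b import *
def held(off=.011):
    s=st(); t=np.array(s['tcp_pos']); c=cam('wrist'); W=cloud(c); f=c['frame'].astype(int)
    P=W[(np.linalg.norm(W-(t-[0,0,off]),axis=-1)<.032)&(f.sum(2)>300)]
    r=least_squares(lambda p:np.linalg.norm(P-p,axis=1)-.026,t-[0,0,off],loss='soft_l1',f_scale=.001); print('ball',r.x.round(4),'rel',(r.x-t).round(4),np.sqrt(np.mean(r.fun**2)).round(4)); return t,r.x
E
python3 -c "
from hb import *
held()"
```

```text
t 27.18 tcp [ 0.5313 -0.2629  0.0669] yawy 69.82 tilt [ 0.002 -0.001 -1.   ] F [ 0.7  0.7 -1.6] gap 0.05 grip 36.7
ball [ 0.532  -0.2618  0.0553] rel [ 0.0007  0.0011 -0.0116] 0.0005
```

Emit:
carry_out --increments '[[[0, 0, -0.05, 0, 0, 0], [0, 0, -0.12, 0, 0, 0], [0, 0, -0.19, 0, 0, 0], [0, 0, -0.24, 0, 0, 0], [0, 0, -0.25, 0, 0, 0]]]'

```text
clock: 27.85
tcp_pos: [0.5313, -0.2632, 0.1924]
orientation: [0.002, 0.175, 0.985, -0.001]
wrist_force: [0.0, -0.3, -2.1]
finger_gap: 0.0501
grip_force: 37.0
```

```bash
python3 -c "
from hb import *
st();plan([.5885,.0515,.19],7.6)"
```

```text
t 27.85 tcp [ 0.5313 -0.2632  0.1924] yawy 69.8 tilt [ 0.003 -0.002 -1.   ] F [ 0.  -0.3 -2.1] gap 0.0501 grip 37.0
row [0.11, 0.6301, 0.0041, 0.0002, 0.0005, 0.1728] dist 0.31982919919812786 deg 62.203964408830814
```

Emit:
carry_out --increments '[[[0.11, 0.63, 0, 0, 0, 0.173], [0.11, 0.63, 0, 0, 0, 0.173], [0.11, 0.63, 0, 0, 0, 0.173], [0.11, 0.63, 0, 0, 0, 0.173], [0.11, 0.63, 0, 0, 0, 0.173]]]'

```text
clock: 28.48
tcp_pos: [0.5824, 0.0262, 0.1892]
orientation: [-0.001, 0.578, 0.816, -0.0]
wrist_force: [0.5, 0.1, -2.7]
finger_gap: 0.0497
grip_force: 37.2
```

Emit:
carry_out --increments '[[[0, 0, 0, 0, 0, 0], [0, 0, 0, 0, 0, 0]]]'

```text
clock: 28.72
tcp_pos: [0.5823, 0.0245, 0.1895]
orientation: [-0.001, 0.575, 0.818, -0.001]
wrist_force: [0.5, -0.3, -2.4]
finger_gap: 0.05
grip_force: 37.2
```

```bash
python3 -c "
from hb import *
st();plan([.5885,.0515,.10],7.6)"
```

```text
t 28.73 tcp [0.5823 0.0245 0.1895] yawy 19.79 tilt [-0.002 -0.    -1.   ] F [ 0.5 -0.3 -2.4] gap 0.05 grip 37.2
row [0.0466, 0.0303, 0.1789, -0.0003, -0.0001, 0.0339] dist 0.09366787476334446 deg 12.187452557303473
```

Emit:
carry_out --increments '[[[0.0465, 0.03, 0, 0, 0, 0.034], [0.0465, 0.03, 0, 0, 0, 0.034], [0.0465, 0.03, 0.05, 0, 0, 0.034], [0.0465, 0.03, 0.12, 0, 0, 0.034], [0.0465, 0.03, 0.13, 0, 0, 0.034]]]'

```text
clock: 29.35
tcp_pos: [0.5869, 0.0495, 0.123]
orientation: [-0.002, 0.66, 0.751, -0.002]
wrist_force: [-0.2, -0.3, -1.3]
finger_gap: 0.05
grip_force: 37.2
```

```bash
python3 -c "
from hb import *
t,b=held(.0116); plan(t+np.array([.589,.0524,.060])-b,7.6)"
```

```text
t 29.35 tcp [0.5869 0.0495 0.123 ] yawy 7.38 tilt [-0.006 -0.    -1.   ] F [-0.2 -0.3 -1.3] gap 0.05 grip 37.2
ball [0.5876 0.0502 0.1113] rel [ 0.0007  0.0007 -0.0117] 0.0005
row [0.0038, 0.0021, 0.1044, -0.0007, -0.0001, -0.0006] dist 0.05224990256789463 deg 0.32825040601671857
```

Emit:
carry_out --increments '[[[0.003, 0.001, 0.04, 0, 0, 0], [0.003, 0.001, 0.08, 0, 0, 0], [0.003, 0.001, 0.11, 0, 0, 0], [0.003, 0.001, 0.125, 0, 0, 0], [0.003, 0.001, 0.125, 0, 0, 0]]]'

```text
clock: 30.02
tcp_pos: [0.5896, 0.0525, 0.0632]
orientation: [-0.0, 0.66, 0.751, -0.0]
wrist_force: [-0.3, -0.3, -1.8]
finger_gap: 0.0501
grip_force: 37.4
```

```bash
python3 -c "
from hb import *
t,b=held(.0116); plan(t+np.array([.589,.0524,.0375])-b,7.6)"
```

```text
t 30.02 tcp [0.5896 0.0525 0.0632] yawy 7.42 tilt [-0.  0. -1.] F [-0.3 -0.3 -1.8] gap 0.0501 grip 37.4
ball [0.5903 0.0533 0.0515] rel [ 0.0008  0.0007 -0.0117] 0.0005
row [-0.0014, -0.0036, 0.029, 0.0001, 0.0, -0.0005] dist 0.014621938109790731 deg 0.17884838334128045
```

Emit:
carry_out --increments '[[[-0.0015, -0.003, 0.01, 0, 0, 0], [-0.0015, -0.003, 0.02, 0, 0, 0], [-0.0015, -0.003, 0.028, 0, 0, 0], [-0.0015, -0.003, 0.028, 0, 0, 0]]]'

```text
clock: 30.58
tcp_pos: [0.5878, 0.0518, 0.0488]
orientation: [-0.0, 0.66, 0.751, -0.0]
wrist_force: [0.2, -0.1, -2.6]
finger_gap: 0.05
grip_force: 37.4
```

Emit:
carry_out --increments '[[[0, 0, 0.002, 0, 0, 0], [0, 0, 0.003, 0, 0, 0], [0, 0, 0.003, 0, 0, 0]]]'

```text
clock: 30.95
tcp_pos: [0.5883, 0.0518, 0.0478]
orientation: [0.0, 0.66, 0.751, 0.0]
wrist_force: [-0.4, -0.0, -2.0]
finger_gap: 0.0502
grip_force: 37.4
```

Ball about 0.0361; expected contact near 0.0343.

Emit:
carry_out --increments '[[[0, 0, 0.001, 0, 0, 0], [0, 0, 0.002, 0, 0, 0], [0, 0, 0.002, 0, 0, 0]]]'

```text
clock: 31.32
tcp_pos: [0.5882, 0.0518, 0.0467]
orientation: [-0.0, 0.66, 0.751, 0.0]
wrist_force: [-0.8, -0.7, -2.5]
finger_gap: 0.0502
grip_force: 37.4
```

Emit:
carry_out --increments '[[[0, 0, 0.001, 0, 0, 0], [0, 0, 0.001, 0, 0, 0]]]'

```text
clock: 31.58
tcp_pos: [0.5883, 0.0517, 0.0464]
orientation: [0.0, 0.66, 0.751, 0.0]
wrist_force: [-0.5, 0.8, -1.2]
finger_gap: 0.0498
grip_force: 37.4
```

Emit:
carry_out --increments '[[[0, 0, 0.001, 0, 0, 0], [0, 0, 0.001, 0, 0, 0]]]'

```text
clock: 31.82
tcp_pos: [0.5883, 0.0516, 0.0462]
orientation: [0.0, 0.66, 0.751, 0.0]
wrist_force: [-0.9, -1.5, 1.8]
finger_gap: 0.0497
grip_force: 37.7
```

Emit:
carry_out --increments '[[[0, 0, 0.001, 0, 0, 0], [0, 0, 0.001, 0, 0, 0]]]'

```text
clock: 32.08
tcp_pos: [0.5884, 0.0515, 0.046]
orientation: [0.0, 0.66, 0.751, 0.0]
wrist_force: [-2.4, -2.5, 6.8]
finger_gap: 0.05
grip_force: 38.0
```

Emit:
carry_out --increments '[[[0, 0, -0.001, 0, 0, 0], [0, 0, -0.001, 0, 0, 0], [0, 0, -0.001, 0, 0, 0], [0, 0, -0.001, 0, 0, 0]]]' --jaw 0.28

```text
clock: 32.58
tcp_pos: [0.5882, 0.0519, 0.0456]
orientation: [-0.0, 0.66, 0.751, 0.0]
wrist_force: [0.5, 0.2, 0.0]
finger_gap: 0.0613
grip_force: 0.0
```

```bash
python3 -c "
from hb import *
held(.0116)"
```

```text
t 32.58 tcp [0.5882 0.0519 0.0456] yawy 7.42 tilt [-0.  0. -1.] F [0.5 0.2 0. ] gap 0.0613 grip 0.0
ball [0.5892 0.052  0.0344] rel [ 0.001   0.0001 -0.0112] 0.0005
```

Emit:
carry_out --increments '[[[0, 0, -0.03, 0, 0, 0], [0, 0, -0.1, 0, 0, 0], [0, 0, -0.2, 0, 0, 0], [0, 0, -0.3, 0, 0, 0], [0, 0, -0.4, 0, 0, 0]]]'

```text
clock: 33.25
tcp_pos: [0.5881, 0.0518, 0.2487]
orientation: [0.001, 0.66, 0.751, 0.001]
wrist_force: [1.5, -0.2, -0.4]
finger_gap: 0.0613
grip_force: 0.0
```

Emit:
carry_out --increments '[[[-0.13, 0, 0, 0, 0, 0], [-0.13, 0, 0, 0, 0, 0], [-0.13, 0, 0, 0, 0, 0]]]'

```text
clock: 33.62
tcp_pos: [0.5963, -0.013, 0.2462]
orientation: [-0.0, 0.66, 0.751, 0.0]
wrist_force: [0.1, 0.0, -0.5]
finger_gap: 0.0615
grip_force: 0.0
```

```bash
python3 - <<'E'
from hb import *
st(); c=cam('wrist'); np.savez('wrist9.npz',**c); print(ball(c,[.589,.052,.0343])); s=cam('side'); print(ball(s,[.589,.052,.0343]))
o=np.zeros((600,640,3),np.uint8); o[:400]=c['frame']; o[400:,:400]=cv2.resize(s['frame'][170:270,270:470],(400,200),interpolation=cv2.INTER_CUBIC); cv2.imwrite('pics/v9.png',o)
E
python3 m2.py wrist9.npz .088 | grep -E "div x|xw"
```

```text
t 33.62 tcp [ 0.5963 -0.013   0.2462] yawy 7.35 tilt [ 0.  0. -1.] F [ 0.1  0.  -0.5] gap 0.0615 grip 0.0
(2721, array([0.5894, 0.052 , 0.0344]), np.float64(0.0014))
(111, array([0.5871, 0.0551, 0.0346]), np.float64(0.0028))
   xwall -1 y-100 596 [-112.5 -107.  -103.9]
   xwall -1 y45 959 [-112.5 -106.9 -103.7]
   xwall 1 y-100 525 [107.5 111.5 116.2]
   xwall 1 y45 830 [107.7 111.6 116.5]
   div x at y-92 205 [-0.8  2.4  5.2]
   div x at y-60 194 [-1.   2.7  5.2]
   div x at y30 305 [-8.   2.1  5.1]
   div x at y60 330 [-0.9  2.3  5.1]
```

View pics/v9.png

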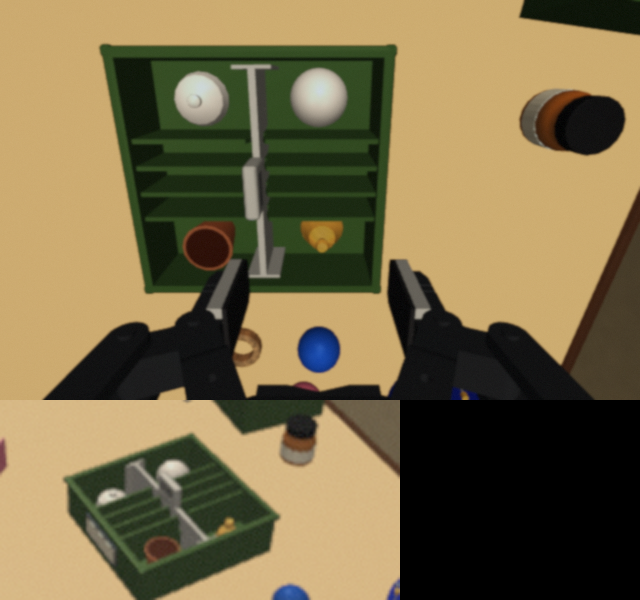

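The divider stands home in the bin at px (257,170). The ball sits on the nest at (319,97), and the other finished pieces have not moved. I'm handing in.

```bash
python3 -c "
from workcell import env
print(env.hand_in())"
```

```text
the job is handed in; nothing more can be done
None
```

The grey divider is fully home across the bin, the silver ball rests on the red felt ring, and the job was handed in at about 34 s; on the first try a finger knuckle met the bin wall (about 18 N), so I set the ball back on its cork ring and regripped it.

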